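# Lock the hold-down's jam nut

## Task

Lock the brass locknut on the carving hold-down: slip the bare grey spanner onto the steel nut beneath it, handle lying beside the blue-ringed nut at the bar's other end so that it comes to rest there and the steel nut keeps its setting. Then fit the red-handled spanner, which stands on edge in its rack and must be turned flat, onto the brass nut and pull it clockwise, seen from above, until it stops hard. Take both spanners off and lay them flat on the green mat, leaving the other tools, bottle and tin where they are.

Things in the scene. Friction and masses are not known exactly. Their poses are not given: they have to be found in the camera images.
- locknut_mid (a point): Brass-coloured hexagon locknut on the upright stud at one end (either) of the dark bar: 36 mm across flats, 19 mm high, sitting on the steel nut; point on its axis, half-way up, 106.5 mm above the bench. z up, x to a corner: an open spanner fits only with its handle along x or x turned by a multiple of 60 degrees. Turns at 0.38 N m and drags the steel nut along unless that is held.
- locknut (a joint): How far the locknut is turned against the steel nut, rad, clockwise seen from above: starts between 0 and 0.3, counts as locked from 0.70, hard stop at 0.80.
- lower_nut_mid (a point): Steel nut under the locknut, 36 mm across flats, 13 mm high, on a washer 4 mm thick, 50 mm wide; point on its axis, half-way up, 90.5 mm above the bench. Axes as for the locknut. One corner points 12 to 14 degrees anticlockwise from above of the line to the other stud: a handle laid so passes that stud's nut with 5 to 10 mm to spare and comes to rest on it if the nut follows clockwise.
- lower_nut (a joint): Turn of the steel nut from its setting, rad, clockwise seen from above; starts between -0.03 and 0; turns at only 0.20 N m. A spanner left loosely on it with its handle beside the other nut lets it follow by 0.2 to 0.3 before it is held, which is allowed; 0.40 is too far.
- plain_nut_mid (a point): Fixed steel self-locking nut with a blue ring, 36 mm across flats, on the other stud, 156 mm from the locknut's stud; point on its axis, 92 mm above the bench (nut from 84 to 107 mm). z up, x along the bar's width.
- holddown: Dark oak bar 75 x 250 x 45 mm, top 80 mm above the bench, across a pale carved plank 360 x 110 x 35 mm; origin at bench height under the bar's middle, x along the plank, y along the bar, z up. Upright studs, 24 mm thick, at y = +78 and -78 mm; the locknut's reaches 134 mm above the bench, the other 128 mm.
- grey_mid (a point): Bare steel open-ended spanner, 200 mm long, 10 mm thick, 0.28 kg, flat on the mat; point in its middle. x runs from handle end (-100 mm) to jaw tips (+100 mm), z through its thickness. Handle 20 mm wide from x = -100 to +29 mm; head 69 mm wide; jaw slot 39 mm wide, open to +x, bottom at x = +43 mm, centre +66 mm, lips flared (a nut 2 mm off still enters). Balances at about x = +10 mm.
- grey_jaw (a point): Centre of the grey spanner's jaw, where the nut's axis comes to lie; same axes.
- red_mid (a point): Spanner of the same shape and mass, dark steel with a red handle, on edge in the rack; point in its middle, 44 mm above the bench. x from handle end (-100 mm) to jaw tips (+100 mm), y through its 10 mm thickness (level while in the rack), z across its width (up while in the rack). Lying flat, its y axis is upright, either way up; set down leaning some 35 degrees and let go, it falls flat.
- red_jaw (a point): Centre of the red spanner's jaw, where the nut's axis comes to lie; same axes.
- rack: Fixed wooden spanner rack, 128 x 170 mm, 60 mm high; origin at bench height, x along the spanners, z up. Slotted cheeks 14 mm thick at x = -76 and +18 mm, slot bottoms 34 mm up; the handle is free for 80 mm between them. Red spanner at y = -45 mm, its middle at x = 0, jaw to +x; a smaller one at y = +45 mm stays. Bench free at x 0.36 to 0.46, y 0.15 to 0.36 m (base frame).
- mat: Green bench mat, fixed, 270 mm (x) by 230 mm (y), 3 mm thick; origin under its middle, z up.
- mallet: Carver's round mallet standing on its head, 230 mm high; leave alone.
- gouge_a: Gouge, 220 mm, lying; leave alone.
- gouge_b: Second gouge, lying; leave alone.
- glue_bottle: Yellow glue bottle, 60 mm across, 170 mm high; leave alone.
- wax_tin: Blue wax tin, 84 mm across, 50 mm high; leave alone.
- small_spanner: The smaller spanner in the rack, origin in its middle; leave alone.

How it is judged:
By the outcome, as a careful person would: the job done as asked, in the order asked, and still so for the second after the job is handed in, with the robot touching nothing.
It also fails if it takes over 72 s, if anything falls off the work surface, if the arm or the gripper's body presses on something with over 40 N, if the wrist force passes 120 N, or if a joint passes its speed limit or range.

## Robot

A 6-joint arm with a two-finger parallel gripper is mounted at the origin on the work surface. World frame = base frame: x ahead of the robot, y to its left, z up, the work surface at z = 0. Lengths are in mm, angles in rad, forces in N, time in s.
With the tool pointing down it reaches from about 275 to 1000 mm from the base axis. Payload 8.4 kg.
Tool frame: the origin (TCP) lies midway between the tips of the shut fingers; the grasp point (between the pads) lies 19 mm behind it; z points along the fingers, y is the line along which they close (so a half turn about z gives the same grasp; the last joint's range is limited). The gripper opens to 85 mm and grips with 20 to 120 N. Pads are 22 mm wide; open, the fingers measure 114 mm over their backs; the gripper's body (76 mm by 85 mm) begins 54 mm behind the grasp point. The pads swing forward as they close: fully open they stand 13 mm farther back than shut.
Start: joints at [1.202, 0.353, 1.633, -0, 1.155, -0.002], TCP at [224.142, 583.428, 204.781] pointing down, gripper open.
Joint ranges: [-2.63, 2.63], [-0.92, 2.1], [0.06, 2.66], [-1.3, 4.44], [0, 2.69], [-3.02, 3.02]. Speed limits (rad/s): [2.22, 2.22, 2.79, 3.14, 3.14, 3.14].

## Interface

Orientations are given as [roll, pitch, yaw] about the fixed x, y, z axes, in that order (R = Rz(yaw) Ry(pitch) Rx(roll)).
In Python, from rig import telemetry, optics, r gives the robot as it stands.
- The arm moves only by the tool play_rows, never from a script. Its arguments are lists of equal length, an entry for each row: "dp": the shift along the tool's x, y, z in units of 40 mm (1.0 is 40 mm), a list of three; "rot": the turn, a rotation vector about the tool's x, y, z in units of 6 degrees (1.0 is 6 degrees), a list of three. In form: {"dp": [[tx, ty, tz], ...], "rot": [[ax, ay, az], ...]}. A call has 1 to 5 rows; each row is the pose to reach, as a shift and turn from the pose commanded when the call began, along the tool's axes at that moment; what a row does not reach only later rows make up. A row lasts 1/12 s, in which the tool goes at most 41.7 mm and 7.16 degrees, less where a joint would pass 70% of its speed; a pose out of reach is approached as far as the arm can. A call with a gripper value outside its range is refused whole. "fingers" is the opening, from 0 (shut) to 1 (fully open), set as the call begins (left out, the last holds). The fingers move at their own pace and stop on an object; "grip_force" is the grip in N (left out, the last holds). Time passes only in rows, so rows that repeat a pose let the fingers close. It gives the time, the measured TCP pose, the force, the opening and the grip force at its end, in the units of the state.
- telemetry.sense(): the state, without advancing time (a new reading comes with each control period).
- optics.grab_frame(name): name is "side" or "top"; returns a dict with "color" (400x640x3 uint8, red, green, blue), "mtx" (3x3 intrinsics, pixels), "R" (3x3) and "t" (3): a world point X has camera coordinates R X + t. Camera axes: x right, y down, z forward; pixel columns grow to the right and rows downward; lengths in mm; the calibration is good to about 2 mm. A picture is of the moment at which its call begins. There is no depth.
- r.sign_off(): hands the job in; it is judged then, once.
The state is a dict: "clock": time; "qpos": joint angles; "qvel": joint speeds; "joint_efforts": joint torques, N m; "eef_pos": TCP position; "tcp_rot": TCP orientation; "contact_force": force on the tool from outside, world axes, zero at the start; "wrist_torque": the same for the moment, N m; "opening": opening from 0.0 (shut) to 1.0 (fully open); "grasp_force": force on a finger pad.
Only numpy, scipy, OpenCV 4.12 (cv2) and the standard library are available. Lean on these libraries where they do the work, as an engineer would, in place of code of your own. Each camera call takes 0.05 s, during which the arm holds its last target. There are 200 camera calls.

## Working session

There is one attempt and no reset: what is moved stays moved. The work goes in short steps, Python scripts to look and compute and a tool call to move; the robot and the scene stay as the last step left them, time stands still between calls to the robot, and variables do not carry over. Pictures are saved under pics/ and viewed, at most 10 in all, crops included, and the job is handed in when it is done.

Besides the shell and the picture viewer there is one more tool, called after "Emit:" by a JSON object that holds its "fn" and its "kwargs", one argument or row to a line. play_rows: Moves the arm, as the interface text tells. Its arguments: {"type":"object","properties":{"dp":{"type":"array"},"rot":{"type":"array"},"fingers":{"type":"number"},"grip_force":{"type":"number"}},"required":["dp","rot"]}

```bash
mkdir -p pics; ls; python3 - <<'E'
from rig import telemetry, optics, r
import cv2,numpy as np
for n in ("side","top"):
    f=optics.grab_frame(n); cv2.imwrite(f"pics/{n}0.png",f["color"][:,:,::-1]); np.savez(f"{n}0.npz",**f)
    print(n,f["mtx"].round(1).tolist(),f["R"].round(3).tolist(),f["t"].round(1).tolist())
print(telemetry.sense())
E
```

```text
pics
side [[466.7, 0.0, 317.3], [0.0, 466.7, 192.4], [0.0, 0.0, 1.0]] [[0.999, -0.039, -0.013], [-0.037, -0.719, -0.694], [0.017, 0.694, -0.72]] [-533.8, 149.7, 1519.5]
top [[454.0, 0.0, 319.0], [0.0, 454.0, 200.2], [0.0, 0.0, 1.0]] [[-0.026, -1.0, -0.009], [-0.981, 0.028, -0.193], [0.193, 0.003, -0.981]] [106.0, 565.2, 1218.1]
{'clock': 0.1, 'qpos': array([ 1.20159613e+00,  3.53600025e-01,  1.63408937e+00, -6.10723400e-06,
        1.15519979e+00, -2.41013972e-03]), 'qvel': array([-1.73378418e-04, -1.40794960e-03, -3.07134341e-03, -5.62402753e-04,
       -5.62040950e-05, -1.43227100e-03]), 'joint_efforts': array([-1.44862905e-03, -6.06356478e+01, -3.42819500e+01,  2.90243946e-06,
        4.07349231e-03, -4.79823115e-06]), 'eef_pos': array([223.97239477, 582.97571289, 204.11090918]), 'tcp_rot': array([-3.14029611e+00,  2.45932210e-06,  2.77480506e+00]), 'contact_force': array([-0.20302223, -0.46074222, -0.43015393]), 'wrist_torque': array([-0.01831331, -0.01418739,  0.01206382]), 'grasp_force': 0.0, 'opening': 0.9982749900725756}
```

View pics/top0.png

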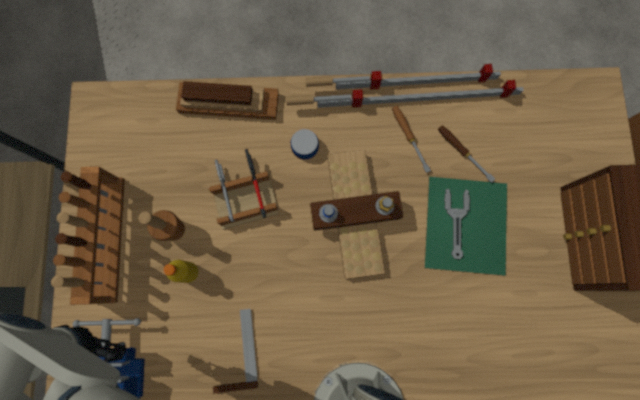

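View pics/side0.png

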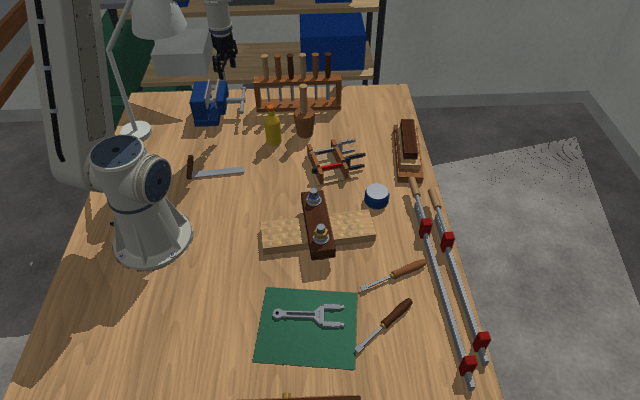

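The top view shows the brass nut at about (385,205), the blue-ringed nut at (328,213), and the grey spanner from (457,258) to (457,192) with its jaw up. The red spanner is at about (262,190) in the rack. Next I'll zoom in and measure.

```bash
cat > h.py <<'E'
import numpy as np,cv2
from scipy.spatial.transform import Rotation as Ro
def ray(f,u,v,z):
    d=f["R"].T@np.linalg.solve(f["mtx"],[u,v,1.]); c=-f["R"].T@f["t"]
    return c+d*(z-c[2])/d[2]
def proj(f,X):
    p=f["mtx"]@(f["R"]@np.asarray(X,float)+f["t"]); return p[:2]/p[2]
def move(st,P,R):
    "dp, rot units from pose st to target P (mm), R (matrix)"
    R0=Ro.from_euler('xyz',st["tcp_rot"]).as_matrix()
    return (R0.T@(np.asarray(P)-st["eef_pos"])/40).round(3),(np.degrees(Ro.from_matrix(R0.T@R).as_rotvec())/6).round(3)
def crop(f,u,v,w,h,s,grid=10):
    im=cv2.resize(np.ascontiguousarray(f["color"][v:v+h,u:u+w,::-1]),None,fx=s,fy=s,interpolation=cv2.INTER_CUBIC)
    for k in range(u-u%grid+grid,u+w,grid): cv2.putText(im,str(k),((k-u)*s,9),0,.35,(255,255,255),1);cv2.line(im,((k-u)*s,10),((k-u)*s,14),(255,255,255),1)
    for k in range(v-v%grid+grid,v+h,grid): cv2.putText(im,str(k),(0,(k-v)*s),0,.35,(255,255,255),1)
    return im
E
python3 - <<'E'
from h import *
T=dict(np.load("top0.npz"));S=dict(np.load("side0.npz"))
a=crop(T,205,140,100,92,4);b=crop(T,300,180,100,60,4)
c=crop(S,295,130,100,92,4);d=crop(S,290,180,100,60,4)
cv2.imwrite("pics/z.png",np.hstack([np.vstack([a,b]),np.vstack([c,d])])[:600])
# grey spanner: non-green inside mat region
def ell(m): 
    p=np.argwhere(m)[:,::-1].astype(float); return p
hsv=cv2.cvtColor(T["color"],cv2.COLOR_RGB2HSV)
g=cv2.inRange(hsv,(60,80,20),(95,255,255)); cs,_=cv2.findContours(g,0,2); c=max(cs,key=cv2.contourArea)
print("mat",[ray(T,*p,3)[:2].round(1).tolist() for p in cv2.boxPoints(cv2.minAreaRect(c))])
hull=cv2.drawContours(np.zeros_like(g),[cv2.convexHull(c)],-1,255,-1); hull=cv2.erode(hull,np.ones((5,5)))
s=cv2.inRange(hsv,(0,0,70),(180,70,255))&hull
p=np.argwhere(s)[:,::-1]
w=np.array([ray(T,*q,10)[:2] for q in p]); print("grey n",len(w),"centroid",w.mean(0))
for (cn,ct) in (("x",0),("y",1)): print(cn,w[:,ct].min(),w[:,ct].max())
m=w.mean(0);U,_,V=np.linalg.svd(w-m);ax=V[0]*np.sign(V[0][0]);t=(w-m)@ax;n=(w-m)@np.array([-ax[1],ax[0]]);print("axis",ax,"ext",t.min(),t.max(),"lat",n.min(),n.max())
mid=m+ax*(t.min()+t.max())/2;
h=(t<20+t.min()+80)&(t>t.min()+0); 
for lo,hi in((0,30),(30,60),(60,100),(140,200)):
    k=(t>=t.min()+lo)&(t<t.min()+hi);print(lo,hi,w[k].mean(0).round(1),k.sum())
for n,f in(("top",T),("side",S)):
  H=cv2.cvtColor(f["color"],cv2.COLOR_RGB2HSV)
  red=(cv2.inRange(H,(0,170,60),(6,255,255))|cv2.inRange(H,(172,170,60),(180,255,255)))
  k,l,st,ce=cv2.connectedComponentsWithStats(red)
  print(n,"red",[(st[i].tolist(),ce[i].round(1).tolist()) for i in range(1,k) if st[i][4]>15])
E
```

```text
mat [[369.0, -203.2], [637.3, -237.3], [617.7, -468.2], [351.0, -425.4]]
grey n 757 centroid [ 509.53234907 -303.59190548]
x 396.28966342148567 599.6810950458582
y -346.84447838091137 -270.0311713817104
axis [ 0.99633071 -0.08558689] ext -113.42677663411193 91.13416432461007 lat -38.33738093252438 36.83291823185472
0 30 [ 411.9 -295.6] 103
30 60 [ 440.4 -297.5] 81
60 100 [ 476.1 -300.2] 91
140 200 [ 562.4 -308.1] 299
top red [([481, 65, 11, 12, 76], [486.5, 69.3]), ([371, 72, 10, 9, 77], [375.9, 75.9]), ([503, 80, 12, 12, 89], [509.1, 85.2]), ([353, 90, 10, 10, 87], [357.3, 94.2]), ([253, 180, 11, 29, 94], [257.7, 192.9])]
side red [([319, 162, 23, 9, 105], [331.2, 166.2]), ([421, 218, 11, 8, 67], [426.4, 221.7]), ([443, 232, 11, 8, 69], [448.3, 235.4]), ([478, 332, 12, 9, 89], [483.8, 335.9]), ([464, 356, 13, 10, 103], [470.1, 360.2])]
```

View pics/z.png

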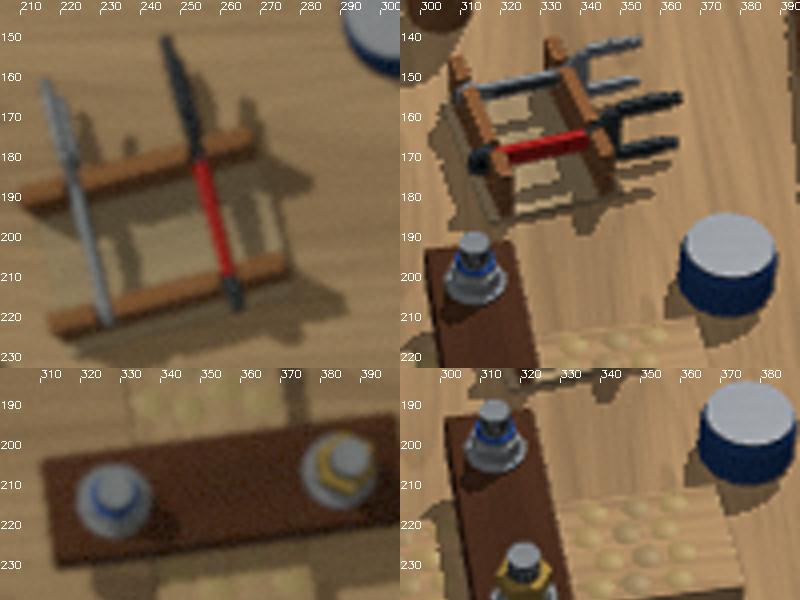

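```bash
python3 - <<'E'
from h import *
T=dict(np.load("top0.npz"));S=dict(np.load("side0.npz"))
for n,z,a,b in(("brass",134,(387.3,202),(320.7,225)),("plain",128,(328.2,211),(313.5,189.6))):
    # refine: grey blob near the given pixel
    for nm,f,p in(("top",T,a),("side",S,b)):
        u,v=[int(round(k)) for k in p]; w=f["color"][v-6:v+7,u-6:u+7].astype(int)
        hs=cv2.cvtColor(f["color"],cv2.COLOR_RGB2HSV)[v-6:v+7,u-6:u+7]
        print(n,nm,p,ray(f,*p,z).round(1))
# bar: dark brown mask
for nm,f in(("top",T),("side",S)):
    hs=cv2.cvtColor(f["color"],cv2.COLOR_RGB2HSV); m=cv2.inRange(hs,(0,60,25),(12,255,95))
    m[:, :300]=0;m[:,410:]=0; m[:180 if nm=="top" else 185]=0; m[265:]=0
    cs,_=cv2.findContours(m,0,2);c=max(cs,key=cv2.contourArea)
    r=cv2.minAreaRect(c); print(nm,"bar",r,[ray(f,*p,80)[:2].round(0).tolist() for p in cv2.boxPoints(r)])
# yellow brass blob
for nm,f in(("top",T),("side",S)):
    hs=cv2.cvtColor(f["color"],cv2.COLOR_RGB2HSV); m=cv2.inRange(hs,(18,130,60),(32,255,255))
    k,l,st,ce=cv2.connectedComponentsWithStats(m)
    print(nm,[(st[i].tolist(),ce[i].round(1).tolist()) for i in range(1,k) if st[i][4]>12 and 290<ce[i][0]<400])
    m=cv2.inRange(hs,(105,130,60),(125,255,255));k,l,st,ce=cv2.connectedComponentsWithStats(m)
    print(nm,"blue",[(st[i].tolist(),ce[i].round(1).tolist()) for i in range(1,k) if st[i][4]>5 and 290<ce[i][0]<400])
# red spanner line
for p,z in(((264,217),50),((258,194),54),((252,176),54),((246.5,150),78)): print("red",p,ray(T,*p,z).round(1))
for p,z in(((322,167.5),44),((340,164.5),44),((331.2,166.2),44),((369,153.5),78),((368.5,165.5),10)): print("redS",p,ray(S,*p,z).round(1))
a=cv2.hconcat([crop(T,365,185,40,40,10,5),crop(S,300,210,40,40,10,5)]);b=cv2.hconcat([crop(T,308,193,40,20,10,5),crop(S,295,178,40,20,10,5)])
cv2.imwrite("pics/z2.png",cv2.vconcat([a,b]))
E
```

```text
brass top (387.3, 202) [542.5 -88.6 134. ]
brass side (320.7, 225) [542.7 -82.9 134. ]
plain top (328.2, 211) [524.  67. 128.]
plain side (313.5, 189.6) [526.5  69.7 128. ]
top bar ((356.34576416015625, 210.54161071777344), (27.590923309326172, 88.51675415039062), 82.03038787841797) [[556.0, 114.0], [583.0, -129.0], [507.0, -134.0], [480.0, 105.0]]
side bar ((317.2692565917969, 224.34616088867188), (68.6406478881836, 25.49509620666504), 78.69007110595703) [[476.0, 103.0], [559.0, 121.0], [585.0, -156.0], [512.0, -170.0]]
top [([380, 200, 13, 11, 41], [383.9, 206.4])]
top blue [([325, 215, 6, 2, 6], [327.5, 215.8])]
side [([314, 228, 14, 11, 80], [320.4, 233.6]), ([390, 273, 5, 6, 17], [392.1, 275.4]), ([380, 323, 6, 6, 19], [382.9, 325.2])]
side blue [([315, 0, 36, 3, 91], [330.8, 0.8]), ([300, 13, 66, 58, 3285], [333.6, 39.5]), ([309, 193, 10, 6, 18], [312.9, 196.4])]
red (264, 217) [525.4 245.9  50. ]
red (258, 194) [590.8 262.1  54. ]
red (252, 176) [643.6 279.2  54. ]
red (246.5, 150) [713.5 291.2  78. ]
redS (322, 167.5) [561.8 261.1  44. ]
redS (340, 164.5) [627.6 273.5  44. ]
redS (331.2, 166.2) [595.3 266.2  44. ]
redS (369, 153.5) [732.4 289.2  78. ]
redS (368.5, 165.5) [736.2 299.2  10. ]
```

View pics/z2.png

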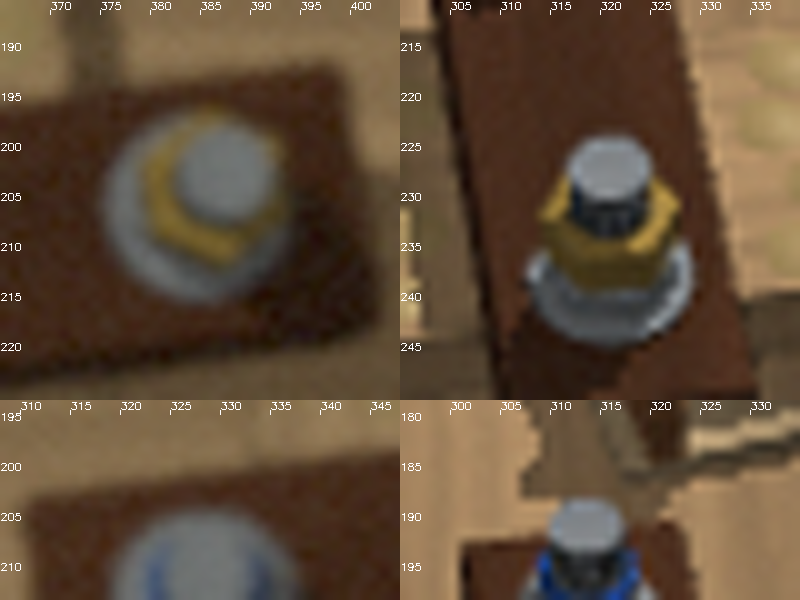

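The zoomed crops put the brass stud top at (387,202) in the top view and (320.5,226) in the side view, and the blue-ringed stud at (328,211) and (313,190). That gives studs at about (542,-87) and (525,68), 156 mm apart, which matches the description. First move: over the grey spanner.

Emit:
{"fn": "play_rows", "kwargs": {
  "dp": [
    [-0.58,-0.73,-0.2],
    [-1.16,-1.45,-0.4],
    [-1.73,-2.18,-0.6],
    [-2.31,-2.9,-0.8],
    [-2.89,-3.63,-1.0]
  ],
  "rot": [
    [0,0,0],
    [0,0,0],
    [0,0,0],
    [0,0,0],
    [0,0,0]
  ],
  "fingers": 0.6
}}

```text
clock: 0.52
eef_pos: [279.9, 404.6, 244.7]
tcp_rot: [-3.141, -0.0, 2.775]
contact_force: [0.5, 0.2, -0.2]
opening: 0.599
grasp_force: 0.0
```

Emit:
{"fn": "play_rows", "kwargs": {
  "dp": [
    [-0.58,-0.73,0],
    [-1.16,-1.45,0],
    [-1.73,-2.18,0],
    [-2.31,-2.9,0],
    [-2.89,-3.63,0]
  ],
  "rot": [
    [0,0,0],
    [0,0,0],
    [0,0,0],
    [0,0,0],
    [0,0,0]
  ]
}}

```text
clock: 0.93
eef_pos: [335.7, 227.7, 244.7]
tcp_rot: [3.142, 0.0, 2.775]
contact_force: [1.2, -0.5, 0.4]
opening: 0.601
grasp_force: 0.0
```

Emit:
{"fn": "play_rows", "kwargs": {
  "dp": [
    [-0.58,-0.73,0],
    [-1.16,-1.45,0],
    [-1.73,-2.18,0],
    [-2.31,-2.9,0],
    [-2.89,-3.63,0]
  ],
  "rot": [
    [0,0,0],
    [0,0,0],
    [0,0,0],
    [0,0,0],
    [0,0,0]
  ]
}}

```text
clock: 1.35
eef_pos: [391.6, 50.6, 244.8]
tcp_rot: [3.141, 0.0, 2.775]
contact_force: [0.9, 0.6, 1.1]
opening: 0.601
grasp_force: 0.0
```

Emit:
{"fn": "play_rows", "kwargs": {
  "dp": [
    [-0.58,-0.73,0],
    [-1.16,-1.45,0],
    [-1.73,-2.18,0],
    [-2.31,-2.9,0],
    [-2.89,-3.63,0]
  ],
  "rot": [
    [0,0,0],
    [0,0,0],
    [0,0,0],
    [0,0,0],
    [0,0,0]
  ]
}}

```text
clock: 1.77
eef_pos: [447.4, -126.5, 244.7]
tcp_rot: [3.141, -0.0, 2.774]
contact_force: [0.3, -0.1, -0.5]
opening: 0.6
grasp_force: 0.0
```

Emit:
{"fn": "play_rows", "kwargs": {
  "dp": [
    [-0.58,-0.73,0.3],
    [-1.16,-1.45,0.6],
    [-1.73,-2.18,1.0],
    [-2.31,-2.9,1.5],
    [-2.89,-3.63,2.0]
  ],
  "rot": [
    [0,0,0],
    [0,0,0],
    [0,0,0],
    [0,0,0],
    [0,0,0]
  ]
}}

```text
clock: 2.18
eef_pos: [503.2, -302.7, 164.3]
tcp_rot: [3.142, 0.0, 2.774]
contact_force: [1.7, 0.4, 0.1]
opening: 0.602
grasp_force: 0.0
```

```bash
cat >> h.py <<'E'
def go(*targets):
    "print units for chain of targets (x,y,z,yaw_deg[,tilt about tool x deg]); each relative to the previous one"
    from rig import telemetry
    s=telemetry.sense(); print("t",round(s["clock"],2),"tcp",s["eef_pos"].round(1),np.degrees(s["tcp_rot"]).round(2),"F",s["contact_force"].round(1),"op",round(s["opening"],3),"g",round(s["grasp_force"],1),"q",s["qpos"].round(2))
    st=dict(eef_pos=s["eef_pos"],tcp_rot=s["tcp_rot"])
    for t in targets:
        R=(Ro.from_euler('z',t[3],degrees=True)*Ro.from_euler('x',180,degrees=True)*Ro.from_euler('x',t[4] if len(t)>4 else 0,degrees=True))
        dp,ro=move(st,t[:3],R.as_matrix()); print(t,"dp",dp.tolist(),"rot",ro.tolist())
        st=dict(eef_pos=np.array(t[:3],float),tcp_rot=R.as_euler('xyz'))
E
python3 -c "
from h import *
go((503.4,-303.1,60,175.1),(503.4,-303.1,4.2,175.1))"
```

```text
t 2.18 tcp [ 503.2 -302.7  164.3] [1.8000e+02 2.0000e-02 1.5896e+02] F [1.7 0.4 0.1] op 0.602 g 0.0 q [-0.54  0.34  1.76  0.    1.05 -1.75]
(503.4, -303.1, 60, 175.1) dp [-0.007, -0.009, 2.608] rot [-0.0, 0.003, -2.69]
(503.4, -303.1, 4.2, 175.1) dp [0.0, -0.0, 1.395] rot [0.0, 0.0, 0.0]
```

Emit:
{"fn": "play_rows", "kwargs": {
  "dp": [
    [0,0,0.6],
    [0,0,1.3],
    [0,0,2.0],
    [0,0,2.5],
    [0,0,2.6]
  ],
  "rot": [
    [0,0,-1],
    [0,0,-2],
    [0,0,-2.69],
    [0,0,-2.69],
    [0,0,-2.69]
  ]
}}

```text
clock: 2.6
eef_pos: [500.5, -299.3, 57.4]
tcp_rot: [3.139, -0.006, 3.056]
contact_force: [-1.3, 0.4, -0.3]
opening: 0.6
grasp_force: 0.0
```

Emit:
{"fn": "play_rows", "kwargs": {
  "dp": [
    [0,0,0.5],
    [0,0,0.9],
    [0,0,1.2],
    [0,0,1.4],
    [0,0,1.4]
  ],
  "rot": [
    [0,0,0],
    [0,0,0],
    [0,0,0],
    [0,0,0],
    [0,0,0]
  ]
}}

```text
clock: 3.02
eef_pos: [502.4, -300.3, 4.3]
tcp_rot: [3.141, -0.002, 3.056]
contact_force: [-0.1, -0.1, -0.3]
opening: 0.597
grasp_force: 0.0
```

Emit:
{"fn": "play_rows", "kwargs": {
  "dp": [
    [0,0,0],
    [0,0,0],
    [0,0,0],
    [0,0,0],
    [0,0,0]
  ],
  "rot": [
    [0,0,0],
    [0,0,0],
    [0,0,0],
    [0,0,0],
    [0,0,0]
  ],
  "fingers": 0,
  "grip_force": 80
}}

```text
clock: 3.43
eef_pos: [503.4, -300.9, 5.9]
tcp_rot: [-3.141, 0.001, 3.056]
contact_force: [-0.2, 0.2, -0.2]
opening: 0.001
grasp_force: 0.0
```

Emit:
{"fn": "play_rows", "kwargs": {
  "dp": [
    [0,0,0],
    [0,0,-0.6],
    [0,0,-1.4],
    [0,0,-2.4],
    [0,0,-3.4]
  ],
  "rot": [
    [0,0,0],
    [0,0,0],
    [0,0,0],
    [0,0,0],
    [0,0,0]
  ]
}}

```text
clock: 3.85
eef_pos: [502.3, -300.2, 142.3]
tcp_rot: [3.141, -0.002, 3.057]
contact_force: [1.7, -1.2, 0.6]
opening: -0.004
grasp_force: 0.0
```

```bash
python3 - <<'E'
from h import *
from rig import optics
go()
T=optics.grab_frame("top");S=optics.grab_frame("side")
np.savez("top1.npz",**T);np.savez("side1.npz",**S)
cv2.imwrite("pics/g1.png",cv2.hconcat([crop(T,400,150,100,100,4),crop(S,250,220,100,100,4)]))
E
```

```text
t 3.85 tcp [ 502.3 -300.2  142.3] [ 1.7995e+02 -9.0000e-02  1.7513e+02] F [ 1.7 -1.2  0.6] op -0.004 g 0.0 q [-0.54  0.36  1.78  0.    1.01 -2.03]
```

View pics/g1.png

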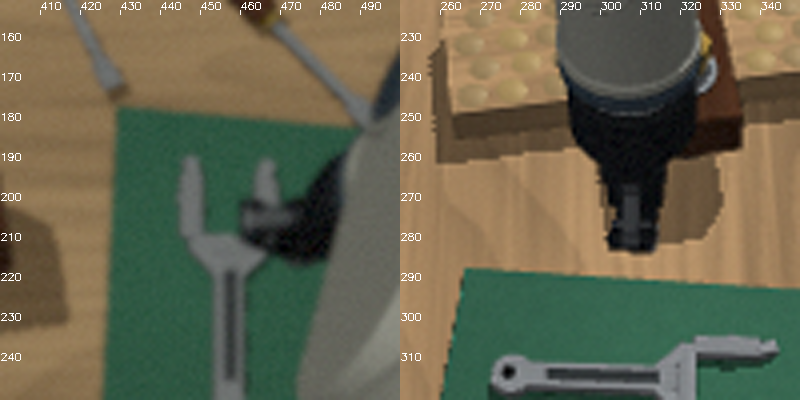

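The picture shows the grey spanner still on the mat and the fingers shut above it, so the grasp missed. I'll check where it really is.

```bash
python3 - <<'E'
from h import *
T=dict(np.load("top1.npz"));S=dict(np.load("side1.npz"))
print("tcp proj",proj(T,[502.3,-300.2,142]),proj(S,[502.3,-300.2,142]))
print("grip pt proj",proj(T,[503.4,-303,10]),proj(S,[503.4,-303,10]))
print("side handle end",ray(S,275,314,10),"neck",ray(S,316,314.5,10),"tip",ray(S,344,307,10),"mat corner",ray(S,265,288,3), "top mat corner",ray(T,429,177,3))
print("top handle",ray(T,457,235,10),ray(T,457,215,10))
E
```

```text
tcp proj [470.36178134 214.42073897] [308.85402092 287.55421988]
grip pt proj [456.67920894 221.48241556] [310.51757533 314.10571509]
side handle end [ 403.59002768 -298.02246562   10.        ] neck [ 518.73964917 -304.94365212   10.        ] tip [ 599.03512548 -285.03903336   10.        ] mat corner [ 371.31154072 -207.14142082    3.        ] top mat corner [ 638.75063488 -235.02158839    3.        ]
top handle [ 464.45265883 -300.60362879   10.        ] [ 522.20009056 -305.5225501    10.        ]
```

```bash
python3 - <<'E'
from h import *
from rig import optics
go()
T=optics.grab_frame("top");S=optics.grab_frame("side")
go()
for f,x in((T,0),(S,0)):
    for P in([502.3,-300.2,142],[502.3,-300.2,162]):
        print(proj(f,P).round(1))
cv2.imwrite("pics/g2.png",cv2.hconcat([crop(T,440,185,50,50,8),crop(S,285,245,50,50,8)]))
E
```

```text
t 3.95 tcp [ 506.8 -302.9  148.1] [-179.72    0.56  175.13] F [ 0.2  0.  -0.1] op 0.003 g 0.0 q [-0.54  0.35  1.77 -0.    1.01 -2.03]
t 4.05 tcp [ 503.8 -301.2  142.8] [-1.7992e+02  1.6000e-01  1.7513e+02] F [ 0.4 -0.3  0.2] op 0.002 g 0.0 q [-0.54  0.36  1.78 -0.    1.   -2.03]
[470.4 214.4]
[472.9 213.1]
[308.9 287.6]
[308.6 283.3]
```

View pics/g2.png

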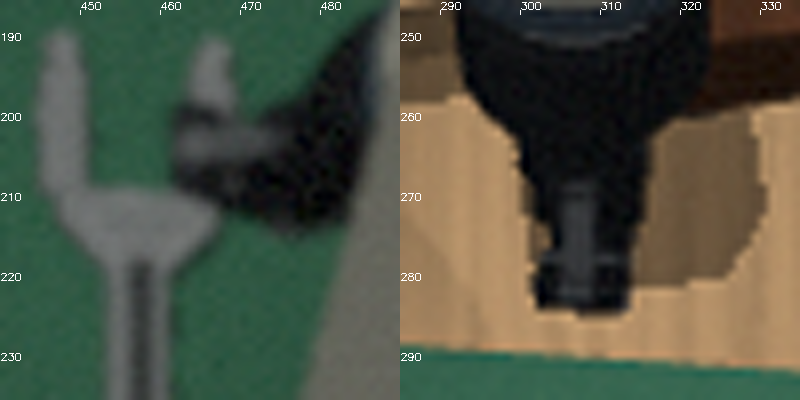

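The side view shows the fingertips ending near (308,284), but the reported TCP projects to (309,288). So the tips sit well above the reported TCP. I'll calibrate by touching the mat beside the spanner with the fingers shut.

Emit:
{"fn": "play_rows", "kwargs": {
  "dp": [
    [0,0.5,0.6],
    [0,1.05,1.4],
    [0,1.05,2.2],
    [0,1.05,2.8],
    [0,1.05,3.1]
  ],
  "rot": [
    [0,0,0],
    [0,0,0],
    [0,0,0],
    [0,0,0],
    [0,0,0]
  ]
}}

```text
clock: 4.47
eef_pos: [503.6, -256.9, 12.9]
tcp_rot: [3.139, -0.006, 3.057]
contact_force: [-2.1, 0.5, 0.1]
opening: -0.0
grasp_force: 0.0
```

Emit:
{"fn": "play_rows", "kwargs": {
  "dp": [
    [0,0,0.1],
    [0,0,0.2],
    [0,0,0.25],
    [0,0,0.25],
    [0,0,0.25]
  ],
  "rot": [
    [0,0,0],
    [0,0,0],
    [0,0,0],
    [0,0,0],
    [0,0,0]
  ]
}}

```text
clock: 4.88
eef_pos: [507.3, -259.4, 8.3]
tcp_rot: [-3.141, 0.002, 3.056]
contact_force: [0.2, 0.4, 0.3]
opening: 0.001
grasp_force: 0.0
```

Emit:
{"fn": "play_rows", "kwargs": {
  "dp": [
    [0,0,0.03],
    [0,0,0.06],
    [0,0,0.06],
    [0,0,0.06]
  ],
  "rot": [
    [0,0,0],
    [0,0,0],
    [0,0,0],
    [0,0,0]
  ]
}}

```text
clock: 5.22
eef_pos: [506.7, -258.9, 5.1]
tcp_rot: [-3.141, 0.0, 3.056]
contact_force: [-0.7, -0.4, 0.0]
opening: -0.002
grasp_force: 0.0
```

Emit:
{"fn": "play_rows", "kwargs": {
  "dp": [
    [0,0,0.03],
    [0,0,0.05],
    [0,0,0.05]
  ],
  "rot": [
    [0,0,0],
    [0,0,0],
    [0,0,0]
  ]
}}

```text
clock: 5.47
eef_pos: [506.5, -258.8, 2.7]
tcp_rot: [3.141, -0.0, 3.056]
contact_force: [-0.1, -0.5, 0.4]
opening: 0.004
grasp_force: 0.0
```

```bash
python3 - <<'E'
from h import *
from rig import optics
go()
S=optics.grab_frame("side")
for z in (3,13,20): print(proj(S,[503,-261,z]).round(1))
cv2.imwrite("pics/g3.png",crop(S,285,275,50,50,10))
E
```

```text
t 5.47 tcp [ 506.5 -258.8    2.7] [ 1.7999e+02 -1.0000e-02  1.7512e+02] F [-0.1 -0.5  0.4] op 0.004 g 0.0 q [-0.47  0.53  1.89  0.    0.72 -1.96]
[310.  302.2]
[309.9 300.4]
[309.9 299.1]
```

Emit:
{"fn": "play_rows", "kwargs": {
  "dp": [
    [0,0,0.05],
    [0,0,0.1],
    [0,0,0.1]
  ],
  "rot": [
    [0,0,0],
    [0,0,0],
    [0,0,0]
  ]
}}

```text
clock: 5.77
eef_pos: [506.4, -258.7, -1.6]
tcp_rot: [3.141, -0.001, 3.057]
contact_force: [0.5, 0.6, 1.0]
opening: -0.002
grasp_force: 0.0
```

```bash
python3 - <<'E'
from h import *
from rig import optics
go()
S=optics.grab_frame("side")
g=S["color"].max(2)
for u in range(298,322,2): 
    col=g[255:310,u]; d=np.where(col<40)[0]; print(u,255+d.max() if len(d) else None,col[30:50].tolist())
E
```

```text
t 5.77 tcp [ 506.4 -258.7   -1.6] [ 1.7999e+02 -3.0000e-02  1.7513e+02] F [0.5 0.6 1. ] op -0.002 g 0.0 q [-0.47  0.54  1.89 -0.    0.71 -1.96]
298 277 [188, 186, 190, 188, 102, 100, 102, 104, 100, 102, 103, 103, 102, 103, 104, 102, 104, 102, 101, 104]
300 279 [184, 184, 186, 185, 111, 101, 100, 102, 103, 103, 102, 105, 103, 103, 103, 104, 106, 103, 106, 105]
302 281 [182, 189, 187, 186, 115, 102, 103, 102, 104, 105, 105, 104, 104, 108, 108, 105, 104, 103, 106, 107]
304 288 [11, 7, 8, 9, 48, 79, 108, 106, 104, 100, 102, 75, 56, 42, 56, 79, 106, 102, 106, 99]
306 299 [21, 25, 24, 21, 17, 14, 14, 13, 33, 48, 26, 22, 26, 32, 19, 46, 110, 105, 104, 56]
308 286 [25, 39, 43, 41, 67, 60, 58, 59, 60, 59, 59, 59, 45, 60, 41, 58, 111, 109, 105, 66]
310 288 [18, 30, 38, 37, 55, 58, 57, 56, 57, 59, 56, 56, 41, 55, 40, 56, 111, 108, 108, 106]
312 300 [14, 22, 22, 21, 13, 11, 21, 16, 21, 45, 33, 20, 19, 23, 20, 32, 109, 105, 105, 107]
314 296 [8, 13, 18, 17, 12, 18, 20, 24, 44, 49, 39, 37, 52, 56, 83, 109, 108, 105, 106, 106]
316 283 [62, 96, 94, 94, 95, 102, 109, 108, 107, 107, 108, 109, 108, 107, 109, 106, 107, 106, 106, 108]
318 279 [187, 188, 187, 188, 186, 114, 103, 106, 105, 104, 104, 107, 107, 108, 109, 108, 106, 105, 107, 106]
320 278 [172, 171, 172, 172, 171, 115, 103, 104, 105, 105, 104, 105, 104, 105, 106, 109, 108, 108, 107, 104]
```

Emit:
{"fn": "play_rows", "kwargs": {
  "dp": [
    [0,0,0.05],
    [0,0,0.1],
    [0,0,0.12],
    [0,0,0.12]
  ],
  "rot": [
    [0,0,0],
    [0,0,0],
    [0,0,0],
    [0,0,0]
  ]
}}

```text
clock: 6.15
eef_pos: [506.4, -258.7, -6.2]
tcp_rot: [3.141, -0.0, 3.057]
contact_force: [-0.3, 1.4, 0.2]
opening: -0.001
grasp_force: 0.0
```

Emit:
{"fn": "play_rows", "kwargs": {
  "dp": [
    [0,0,0.02],
    [0,0,0.05],
    [0,0,0.05]
  ],
  "rot": [
    [0,0,0],
    [0,0,0],
    [0,0,0]
  ]
}}

```text
clock: 6.4
eef_pos: [506.6, -258.8, -8.1]
tcp_rot: [3.142, -0.0, 3.057]
contact_force: [0.4, -0.1, 0.1]
opening: 0.0
grasp_force: 0.0
```

Emit:
{"fn": "play_rows", "kwargs": {
  "dp": [
    [0,0,0.02],
    [0,0,0.05],
    [0,0,0.05]
  ],
  "rot": [
    [0,0,0],
    [0,0,0],
    [0,0,0]
  ]
}}

```text
clock: 6.65
eef_pos: [506.5, -258.8, -10.1]
tcp_rot: [3.142, -0.0, 3.056]
contact_force: [0.5, 0.8, -0.5]
opening: -0.001
grasp_force: 0.0
```

Emit:
{"fn": "play_rows", "kwargs": {
  "dp": [
    [0,0,0.02],
    [0,0,0.04],
    [0,0,0.04]
  ],
  "rot": [
    [0,0,0],
    [0,0,0],
    [0,0,0]
  ]
}}

```text
clock: 6.9
eef_pos: [506.6, -258.8, -11.7]
tcp_rot: [3.142, -0.0, 3.057]
contact_force: [-0.6, 0.6, 0.9]
opening: -0.001
grasp_force: 0.0
```

Emit:
{"fn": "play_rows", "kwargs": {
  "dp": [
    [0,0,0.02],
    [0,0,0.04],
    [0,0,0.04]
  ],
  "rot": [
    [0,0,0],
    [0,0,0],
    [0,0,0]
  ]
}}

```text
clock: 7.15
eef_pos: [506.6, -258.8, -13.3]
tcp_rot: [3.142, -0.0, 3.057]
contact_force: [-0.3, 0.0, 0.1]
opening: 0.003
grasp_force: 0.0
```

```bash
python3 - <<'E'
from h import *
from rig import optics
go()
S=optics.grab_frame("side")
g=S["color"].max(2)
for u in (306,308,310,312): print(u,g[292:312,u].tolist())
for z in (3,8,13): print(proj(S,[506.5,-258.8,z]).round(1))
E
```

```text
t 7.15 tcp [ 506.6 -258.8  -13.3] [ 1.8000e+02 -1.0000e-02  1.7513e+02] F [-0.3  0.   0.1] op 0.003 g 0.0 q [-0.47  0.56  1.9  -0.    0.69 -1.96]
306 [14, 12, 29, 55, 52, 53, 12, 17, 24, 25, 21, 61, 59, 59, 58, 62, 61, 59, 60, 70]
308 [61, 64, 59, 57, 60, 59, 59, 45, 50, 49, 36, 59, 62, 60, 64, 59, 60, 56, 61, 69]
310 [59, 58, 57, 57, 56, 57, 56, 47, 45, 52, 33, 51, 63, 57, 60, 58, 59, 54, 75, 120]
312 [11, 19, 16, 21, 32, 48, 16, 19, 24, 25, 22, 48, 59, 69, 67, 72, 112, 108, 110, 119]
[311.2 301.5]
[311.2 300.6]
[311.1 299.7]
```

Emit:
{"fn": "play_rows", "kwargs": {
  "dp": [
    [0,0,0.03],
    [0,0,0.06],
    [0,0,0.06]
  ],
  "rot": [
    [0,0,0],
    [0,0,0],
    [0,0,0]
  ]
}}

```text
clock: 7.45
eef_pos: [506.5, -258.8, -15.8]
tcp_rot: [3.141, -0.0, 3.056]
contact_force: [0.8, 0.3, -0.4]
opening: -0.001
grasp_force: 0.0
```

Emit:
{"fn": "play_rows", "kwargs": {
  "dp": [
    [0,0,0.03],
    [0,0,0.06],
    [0,0,0.06]
  ],
  "rot": [
    [0,0,0],
    [0,0,0],
    [0,0,0]
  ]
}}

```text
clock: 7.7
eef_pos: [506.5, -258.8, -18.2]
tcp_rot: [3.141, -0.0, 3.056]
contact_force: [-0.4, -0.9, 0.5]
opening: 0.001
grasp_force: 0.0
```

Emit:
{"fn": "play_rows", "kwargs": {
  "dp": [
    [0,0,0.03],
    [0,0,0.06],
    [0,0,0.06]
  ],
  "rot": [
    [0,0,0],
    [0,0,0],
    [0,0,0]
  ]
}}

```text
clock: 7.95
eef_pos: [506.4, -258.8, -20.6]
tcp_rot: [3.141, -0.0, 3.056]
contact_force: [0.6, -0.7, -0.5]
opening: 0.001
grasp_force: 0.0
```

Emit:
{"fn": "play_rows", "kwargs": {
  "dp": [
    [0,0,0.02],
    [0,0,0.04],
    [0,0,0.04]
  ],
  "rot": [
    [0,0,0],
    [0,0,0],
    [0,0,0]
  ]
}}

```text
clock: 8.2
eef_pos: [506.5, -258.8, -22.1]
tcp_rot: [3.142, -0.0, 3.057]
contact_force: [-0.5, -0.2, -0.0]
opening: -0.001
grasp_force: 0.0
```

```bash
python3 - <<'E'
from h import *
from rig import optics
go()
T=optics.grab_frame("top");S=optics.grab_frame("side")
print(proj(S,[506.5,-258.8,3]),proj(T,[506.5,-258.8,3]))
cv2.imwrite("pics/g4.png",cv2.hconcat([crop(T,420,170,80,80,5),crop(S,270,250,80,80,5)]))
E
```

```text
t 8.2 tcp [ 506.5 -258.8  -22.1] [ 1.8000e+02 -1.0000e-02  1.7513e+02] F [-0.5 -0.2 -0. ] op -0.001 g 0.0 q [-0.48  0.57  1.9  -0.    0.67 -1.96]
[311.20766486 301.50117008] [440.58545276 221.19773366]
```

View pics/g4.png

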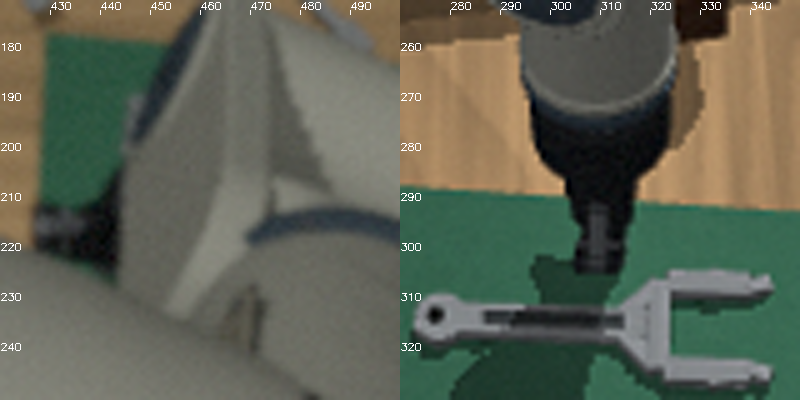

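The top view shows only a gripper knuckle at about (432,215), and in the side view the knuckle hides the tips. Neither picture settles the tip height, so I'll keep going down gently until they touch.

Emit:
{"fn": "play_rows", "kwargs": {
  "dp": [
    [0,0,0.04],
    [0,0,0.07],
    [0,0,0.07]
  ],
  "rot": [
    [0,0,0],
    [0,0,0],
    [0,0,0]
  ]
}}

```text
clock: 8.55
eef_pos: [506.9, -259.0, -23.5]
tcp_rot: [-3.141, 0.0, 3.056]
contact_force: [-4.1, 2.4, 17.2]
opening: 0.003
grasp_force: 8.7
```

Emit:
{"fn": "play_rows", "kwargs": {
  "dp": [
    [0,0,0.04],
    [0,0,0.07],
    [0,0,0.07]
  ],
  "rot": [
    [0,0,0],
    [0,0,0],
    [0,0,0]
  ]
}}

```text
clock: 8.8
eef_pos: [506.9, -259.0, -23.6]
tcp_rot: [-3.141, 0.0, 3.057]
contact_force: [-13.2, 6.7, 51.7]
opening: -0.001
grasp_force: 26.0
```

Contact came at a reading of -23.2 with the mat at z = 3, so the real tips are 26 mm above the reported TCP. I'll retract and grasp with that offset.

Emit:
{"fn": "play_rows", "kwargs": {
  "dp": [
    [0,0,-0.4],
    [0,0,-1.0],
    [0,-0.3,-1.33],
    [0,-0.8,-1.33],
    [0,-1.11,-1.33]
  ],
  "rot": [
    [0,0,0],
    [0,0,0],
    [0,0,0],
    [0,0,0],
    [0,0,0]
  ],
  "fingers": 0.6
}}

```text
clock: 9.22
eef_pos: [503.8, -304.7, 26.9]
tcp_rot: [-3.14, 0.002, 3.057]
contact_force: [-0.2, 0.3, -0.2]
opening: 0.6
grasp_force: 0.0
```

Emit:
{"fn": "play_rows", "kwargs": {
  "dp": [
    [0,0,0.2],
    [0,0,0.6],
    [0,0,0.9],
    [0,0,1.1],
    [0,0,1.16]
  ],
  "rot": [
    [0,0,0],
    [0,0,0],
    [0,0,0],
    [0,0,0],
    [0,0,0]
  ]
}}

```text
clock: 9.63
eef_pos: [501.3, -301.8, -23.1]
tcp_rot: [3.14, -0.003, 3.057]
contact_force: [-0.3, 0.3, 0.7]
opening: 0.604
grasp_force: 0.0
```

Emit:
{"fn": "play_rows", "kwargs": {
  "dp": [
    [0,0,0],
    [0,0,0],
    [0,0,0],
    [0,0,0],
    [0,0,0]
  ],
  "rot": [
    [0,0,0],
    [0,0,0],
    [0,0,0],
    [0,0,0],
    [0,0,0]
  ],
  "fingers": 0,
  "grip_force": 60
}}

```text
clock: 10.05
eef_pos: [503.3, -303.2, -20.2]
tcp_rot: [-3.141, 0.001, 3.057]
contact_force: [-0.0, 0.7, 1.5]
opening: 0.207
grasp_force: 59.1
```

```bash
python3 -c "
from h import *
go()"
```

```text
t 10.05 tcp [ 503.3 -303.2  -20.2] [-1.7998e+02  5.0000e-02  1.7513e+02] F [-0.   0.7  1.5] op 0.207 g 59.1 q [-0.54  0.59  1.86  0.    0.69 -2.03]
```

Grasped: opening 0.207 at 59 N. Now I'll lift, carry and turn it toward the staging point beside the nuts.

Emit:
{"fn": "play_rows", "kwargs": {
  "dp": [
    [0,0,-0.3],
    [0,0,-1.0],
    [0,0,-1.9],
    [0,0,-2.8],
    [0,0,-3.75]
  ],
  "rot": [
    [0,0,0],
    [0,0,0],
    [0,0,0],
    [0,0,0],
    [0,0,0]
  ]
}}

```text
clock: 10.47
eef_pos: [502.0, -302.6, 131.1]
tcp_rot: [3.141, -0.001, 3.056]
contact_force: [0.7, 0.1, -3.5]
opening: 0.211
grasp_force: 59.2
```

Emit:
{"fn": "play_rows", "kwargs": {
  "dp": [
    [0.08,0.8,0],
    [0.15,1.6,0],
    [0.23,2.45,0],
    [0.3,3.3,0],
    [0.38,4.13,0]
  ],
  "rot": [
    [0,0,1.1],
    [0,0,2.2],
    [0,0,3.3],
    [0,0,4.4],
    [0,0,5.47]
  ]
}}

```text
clock: 10.88
eef_pos: [501.3, -135.7, 130.2]
tcp_rot: [3.141, 0.001, 2.477]
contact_force: [1.0, -0.3, -2.9]
opening: 0.205
grasp_force: 59.3
```

Emit:
{"fn": "play_rows", "kwargs": {
  "dp": [
    [0.6,0.75,0],
    [1.2,1.5,0],
    [1.75,2.25,0],
    [2.3,2.9,0],
    [2.56,3.26,0]
  ],
  "rot": [
    [0,0,1.1],
    [0,0,2.2],
    [0,0,3.3],
    [0,0,4.4],
    [0,0,5.47]
  ]
}}

```text
clock: 11.3
eef_pos: [499.7, 31.4, 130.1]
tcp_rot: [3.141, -0.001, 1.906]
contact_force: [0.5, -0.7, -2.7]
opening: 0.209
grasp_force: 59.3
```

Emit:
{"fn": "play_rows", "kwargs": {
  "dp": [
    [0,0,0],
    [0,0,0],
    [0,0,0]
  ],
  "rot": [
    [0,0,0],
    [0,0,0],
    [0,0,0]
  ]
}}

```text
clock: 11.55
eef_pos: [500.4, 28.3, 129.7]
tcp_rot: [3.141, 0.0, 1.914]
contact_force: [-0.2, -0.4, -2.4]
opening: 0.21
grasp_force: 59.3
```

```bash
python3 - <<'E'
from h import *
from rig import optics
go((500.9,29,130,109.5),(500.9,29,62.5,109.5))
T=optics.grab_frame("top");S=optics.grab_frame("side");np.savez("top2.npz",**T);np.savez("side2.npz",**S)
cv2.imwrite("pics/g5.png",cv2.hconcat([crop(T,300,150,100,100,4),crop(S,270,150,100,100,4)]))
E
```

```text
t 11.55 tcp [500.4  28.3 129.7] [1.7999e+02 2.0000e-02 1.0965e+02] F [-0.2 -0.4 -2.4] op 0.21 g 59.3 q [ 0.05  0.25  1.97 -0.    0.92 -0.29]
(500.9, 29, 130, 109.5) dp [0.012, 0.019, -0.006] rot [0.002, 0.004, 0.025]
(500.9, 29, 62.5, 109.5) dp [-0.0, -0.0, 1.688] rot [0.0, 0.0, 0.0]
```

View pics/g5.png

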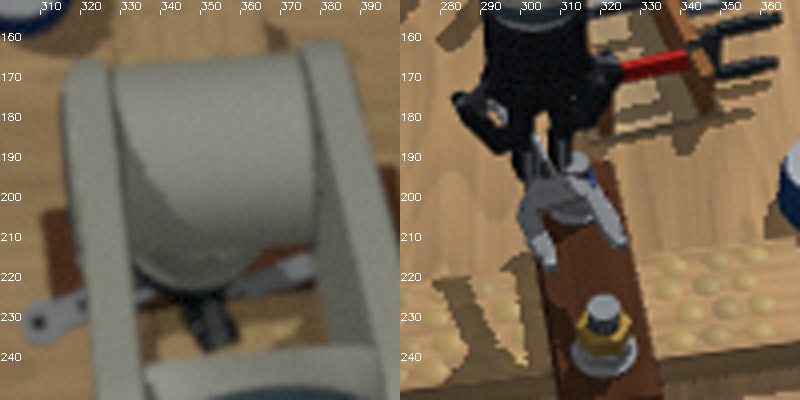

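The side view shows the spanner held level, with its jaw tips at (306.7,217) and (326,211) and the brass nut ahead at (320,233). In the top view the handle's end hole is at (310,231). I'll compare these with the predicted positions.

```bash
python3 - <<'E'
from h import *
T=dict(np.load("top2.npz"));S=dict(np.load("side2.npz"))
for z in (132,158):
  print(z,"tips side",proj(S,[506.6,-70,z]).round(1),proj(S,[557.6,-52,z]).round(1),"hole top",proj(T,[468.7,117.9,z]).round(1))
  L=ray(S,306.3,216.5,z);Rr=ray(S,325.8,210,z);c=(L+Rr)/2;print(" rays",L.round(1),Rr.round(1),"sep",np.linalg.norm(L-Rr).round(1),"perp angle",np.degrees(np.arctan2(*(Rr-L)[[1,0]])).round(1)); print(" top hole ray",ray(T,309.6,230.5,z).round(1))
for p in((542,-87,134),(525,68,128)): print(proj(S,p).round(1),proj(T,p).round(1))
E
```

```text
132 tips side [308.3 222.6] [325.2 217.3] hole top [309.3 232.2]
 rays [501.1 -45.9 132. ] [560.9 -22.7 132. ] sep 64.1 perp angle 21.1
 top hole ray [473.2 116.9 132. ]
158 tips side [308.1 216.8] [325.2 211.6] hole top [309. 231.]
 rays [501.4 -68.5 158. ] [559.7 -45.9 158. ] sep 62.6 perp angle 21.1
 top hole ray [469.9 116.3 158. ]
[320.5 226.1] [386.7 202.2]
[313.1 190. ] [327.8 210.6]
```

Emit:
{"fn": "play_rows", "kwargs": {
  "dp": [
    [0.01,0.02,0.5],
    [0.01,0.02,1.1],
    [0.01,0.02,1.5],
    [0.01,0.02,1.68],
    [0.01,0.02,1.68]
  ],
  "rot": [
    [0,0,0],
    [0,0,0],
    [0,0,0],
    [0,0,0],
    [0,0,0]
  ]
}}

```text
clock: 12.07
eef_pos: [499.9, 28.3, 60.7]
tcp_rot: [-3.139, -0.001, 1.91]
contact_force: [-0.5, 1.0, -2.9]
opening: 0.214
grasp_force: 59.2
```

Emit:
{"fn": "play_rows", "kwargs": {
  "dp": [
    [-0.15,0,0],
    [-0.35,0,0],
    [-0.5,0,0],
    [-0.6,0,0],
    [-0.6,0,0]
  ],
  "rot": [
    [0,0,0],
    [0,0,0],
    [0,0,0],
    [0,0,0],
    [0,0,0]
  ]
}}

```text
clock: 12.48
eef_pos: [510.0, 5.6, 62.8]
tcp_rot: [3.14, 0.001, 1.91]
contact_force: [-0.3, -0.4, -3.7]
opening: 0.205
grasp_force: 59.3
```

Emit:
{"fn": "play_rows", "kwargs": {
  "dp": [
    [-0.1,0,0],
    [-0.2,0,0],
    [-0.3,0,0],
    [-0.4,0,0],
    [-0.4,0,0]
  ],
  "rot": [
    [0,0,0],
    [0,0,0],
    [0,0,0],
    [0,0,0],
    [0,0,0]
  ]
}}

```text
clock: 12.9
eef_pos: [514.8, -9.1, 62.1]
tcp_rot: [3.141, 0.0, 1.911]
contact_force: [0.6, 0.8, -3.0]
opening: 0.206
grasp_force: 59.3
```

```bash
python3 -c "
from h import *
go((521.6,-29.5,62.5,109.5))"
```

```text
t 12.9 tcp [514.8  -9.1  62.1] [1.7999e+02 2.0000e-02 1.0947e+02] F [ 0.6  0.8 -3. ] op 0.206 g 59.3 q [-0.02  0.37  1.98 -0.    0.78 -0.36]
(521.6, -29.5, 62.5, 109.5) dp [-0.538, -0.011, -0.01] rot [0.002, 0.003, -0.004]
```

Emit:
{"fn": "play_rows", "kwargs": {
  "dp": [
    [-0.1,0,0],
    [-0.2,0,0],
    [-0.3,0,0],
    [-0.38,0,0],
    [-0.38,0,0]
  ],
  "rot": [
    [0,0,0],
    [0,0,0],
    [0,0,0],
    [0,0,0],
    [0,0,0]
  ]
}}

```text
clock: 13.32
eef_pos: [519.8, -23.4, 62.1]
tcp_rot: [3.141, 0.0, 1.91]
contact_force: [-0.3, 0.8, -3.0]
opening: 0.206
grasp_force: 59.3
```

Emit:
{"fn": "play_rows", "kwargs": {
  "dp": [
    [-0.05,0,0],
    [-0.1,0,0],
    [-0.14,0,0],
    [-0.14,0,0]
  ],
  "rot": [
    [0,0,0],
    [0,0,0],
    [0,0,0],
    [0,0,0]
  ]
}}

```text
clock: 13.65
eef_pos: [521.5, -28.3, 62.1]
tcp_rot: [3.141, 0.0, 1.911]
contact_force: [0.1, -0.4, -2.1]
opening: 0.206
grasp_force: 59.3
```

```bash
python3 -c "
from h import *
go((521.6,-29.5,62.5,109.5))"
```

```text
t 13.65 tcp [521.5 -28.3  62.1] [1.7999e+02 1.0000e-02 1.0948e+02] F [ 0.1 -0.4 -2.1] op 0.206 g 59.3 q [-0.06  0.38  1.97 -0.    0.79 -0.4 ]
(521.6, -29.5, 62.5, 109.5) dp [-0.03, -0.008, -0.01] rot [0.001, 0.001, -0.003]
```

Emit:
{"fn": "play_rows", "kwargs": {
  "dp": [
    [-0.03,0,0],
    [-0.05,0,0],
    [-0.05,0,0]
  ],
  "rot": [
    [0,0,0],
    [0,0,0],
    [0,0,0]
  ]
}}

```text
clock: 13.9
eef_pos: [522.1, -30.0, 62.1]
tcp_rot: [3.142, 0.0, 1.911]
contact_force: [-0.4, -0.5, -2.3]
opening: 0.206
grasp_force: 59.3
```

Emit:
{"fn": "play_rows", "kwargs": {
  "dp": [
    [-0.03,0,0],
    [-0.05,0,0],
    [-0.05,0,0]
  ],
  "rot": [
    [0,0,0],
    [0,0,0],
    [0,0,0]
  ]
}}

```text
clock: 14.15
eef_pos: [522.8, -32.0, 62.1]
tcp_rot: [3.141, 0.0, 1.911]
contact_force: [0.3, 0.0, -3.2]
opening: 0.21
grasp_force: 59.3
```

Emit:
{"fn": "play_rows", "kwargs": {
  "dp": [
    [-0.02,0,0],
    [-0.03,0,0],
    [-0.03,0,0]
  ],
  "rot": [
    [0,0,0],
    [0,0,0],
    [0,0,0]
  ]
}}

```text
clock: 14.4
eef_pos: [523.1, -33.1, 62.1]
tcp_rot: [3.142, 0.0, 1.911]
contact_force: [-0.0, -0.1, -2.5]
opening: 0.208
grasp_force: 59.3
```

Emit:
{"fn": "play_rows", "kwargs": {
  "dp": [
    [-0.02,0,0],
    [-0.04,0,0],
    [-0.04,0,0]
  ],
  "rot": [
    [0,0,0],
    [0,0,0],
    [0,0,0]
  ]
}}

```text
clock: 14.65
eef_pos: [523.2, -33.6, 62.0]
tcp_rot: [-3.141, -0.002, 1.91]
contact_force: [-0.8, 6.9, -1.6]
opening: 0.204
grasp_force: 59.4
```

Emit:
{"fn": "play_rows", "kwargs": {
  "dp": [
    [-0.02,0,0],
    [-0.04,0,0],
    [-0.04,0,0]
  ],
  "rot": [
    [0,0,0],
    [0,0,0],
    [0,0,0]
  ]
}}

```text
clock: 14.9
eef_pos: [523.2, -33.9, 61.9]
tcp_rot: [-3.141, -0.004, 1.91]
contact_force: [-2.1, 14.4, 0.1]
opening: 0.212
grasp_force: 59.6
```

```bash
python3 - <<'E'
from h import *
from rig import optics
go()
T=optics.grab_frame("top");S=optics.grab_frame("side");np.savez("top3.npz",**T);np.savez("side3.npz",**S)
z=90
for x in(66,100): 
    P=np.array([523.5,-34.5])-(x-5)*np.array([-.334,.943]); print(x,P,proj(S,[*P,z]).round(1),proj(T,[*P,z]).round(1))
cv2.imwrite("pics/g6.png",cv2.hconcat([crop(T,345,175,60,60,6),crop(S,290,200,60,60,6)]))
E
```

```text
t 14.9 tcp [523.2 -33.9  61.9] [-179.96   -0.22  109.42] F [-2.1 14.4  0.1] op 0.212 g 59.6 q [-0.07  0.39  1.96  0.    0.79 -0.41]
66 [543.874 -92.023] [321.3 236.8] [386.3 204.5]
100 [ 555.23  -124.085] [325.7 245.1] [397.8 200.1]
```

View pics/g6.png

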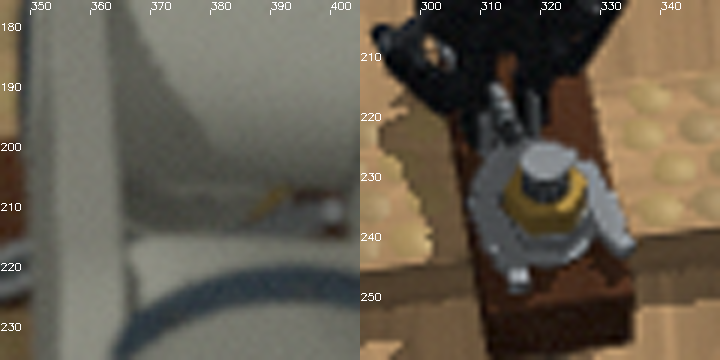

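The side view shows the grey jaw fully around the nut, tips at about (316,247) and (334,241), and I felt it bottom out. Next: back off 2 mm, release, rise, and head for the red spanner.

Emit:
{"fn": "play_rows", "kwargs": {
  "dp": [
    [0.07,0,0],
    [0.13,0,0],
    [0.13,0,0]
  ],
  "rot": [
    [0,0,0],
    [0,0,0],
    [0,0,0]
  ]
}}

```text
clock: 15.25
eef_pos: [522.4, -30.9, 62.1]
tcp_rot: [-3.142, 0.0, 1.911]
contact_force: [0.5, 0.4, -2.9]
opening: 0.209
grasp_force: 59.3
```

Emit:
{"fn": "play_rows", "kwargs": {
  "dp": [
    [0,0,0],
    [0,0,0],
    [0,0,0],
    [0,0,0]
  ],
  "rot": [
    [0,0,0],
    [0,0,0],
    [0,0,0],
    [0,0,0]
  ],
  "fingers": 0.45
}}

```text
clock: 15.58
eef_pos: [522.7, -31.3, 62.3]
tcp_rot: [3.141, 0.0, 1.911]
contact_force: [0.5, 0.8, -0.7]
opening: 0.449
grasp_force: 0.0
```

Emit:
{"fn": "play_rows", "kwargs": {
  "dp": [
    [0,0,-0.3],
    [0,0,-0.8],
    [0,0,-1.5],
    [0,0,-2.0],
    [0,0,-2.2]
  ],
  "rot": [
    [0,0,0],
    [0,0,0],
    [0,0,0],
    [0,0,0],
    [0,0,0]
  ]
}}

```text
clock: 16.0
eef_pos: [524.1, -31.3, 153.0]
tcp_rot: [3.138, 0.002, 1.911]
contact_force: [0.5, 0.6, -0.2]
opening: 0.446
grasp_force: 0.0
```

Emit:
{"fn": "play_rows", "kwargs": {
  "dp": [
    [0.5,0.3,0],
    [1.1,0.7,0],
    [1.8,1.2,0],
    [2.5,1.6,0],
    [3.16,2.08,0]
  ],
  "rot": [
    [0,0,-1],
    [0,0,-2],
    [0,0,-3],
    [0,0,-4],
    [0,0,-5]
  ]
}}

```text
clock: 16.42
eef_pos: [558.2, 117.1, 149.4]
tcp_rot: [-3.141, -0.001, 2.439]
contact_force: [0.9, -0.1, 0.6]
opening: 0.448
grasp_force: 0.0
```

Emit:
{"fn": "play_rows", "kwargs": {
  "dp": [
    [0.4,0.8,0],
    [0.8,1.6,0],
    [1.2,2.4,0],
    [1.5,3.0,0],
    [1.68,3.39,0]
  ],
  "rot": [
    [0,0,-1],
    [0,0,-2],
    [0,0,-3],
    [0,0,-4],
    [0,0,-5]
  ]
}}

```text
clock: 16.83
eef_pos: [595.8, 265.4, 149.1]
tcp_rot: [3.141, -0.0, 2.965]
contact_force: [0.5, -1.4, -0.2]
opening: 0.45
grasp_force: 0.0
```

Emit:
{"fn": "play_rows", "kwargs": {
  "dp": [
    [0,0,0],
    [0,0,0],
    [0,0,0],
    [0,0,0],
    [0,0,0]
  ],
  "rot": [
    [0,0,-1],
    [0,0,-2],
    [0,0,-3],
    [0,0,-4],
    [0,0,-4.33]
  ],
  "fingers": 0.7
}}

```text
clock: 17.25
eef_pos: [595.4, 262.4, 149.0]
tcp_rot: [-3.141, -0.001, -2.865]
contact_force: [0.2, 0.5, -1.0]
opening: 0.697
grasp_force: 0.0
```

```bash
python3 - <<'E'
from h import *
from rig import optics
go((594.5,264,150,195.5),(594.5,264,-2,195.5))
T0=dict(np.load("top0.npz"));S0=dict(np.load("side0.npz"))
T=optics.grab_frame("top");S=optics.grab_frame("side");np.savez("top4.npz",**T);np.savez("side4.npz",**S)
# red handle axis from initial images
for nm,f,z in(("T",T0,54),("S",S0,44)):
    H=cv2.cvtColor(f["color"],cv2.COLOR_RGB2HSV); red=cv2.inRange(H,(0,130,50),(8,255,255))|cv2.inRange(H,(170,130,50),(180,255,255))
    k,l,st,ce=cv2.connectedComponentsWithStats(red)
    for i in range(1,k):
        if st[i][4]>40 and 245<ce[i][0]<345 and 150<ce[i][1]<210:
            p=np.argwhere(l==i)[:,::-1]; w=np.array([ray(f,*q,z)[:2] for q in p]);m=w.mean(0);V=np.linalg.svd(w-m)[2][0];V*=np.sign(V[0]);print(nm,"red c",m.round(1),"ang",np.degrees(np.arctan2(V[1],V[0])).round(1),"ext",((w-m)@V).min().round(0),((w-m)@V).max().round(0))
# brass: contours
for nm,f in(("T",T0),("S",S0),("S4",S),("T4",T)):
    H=cv2.cvtColor(f["color"],cv2.COLOR_RGB2HSV); y=cv2.inRange(H,(17,110,45),(34,255,255))
    k,l,st,ce=cv2.connectedComponentsWithStats(y)
    for i in range(1,k):
        c=ce[i]
        if st[i][4]>25 and abs(c[0]-(384 if "T" in nm else 320))<8 and abs(c[1]-(206 if "T" in nm else 233))<8:
            print(nm,st[i]); print("\n".join("".join("#" if l[r,q]==i else "." for q in range(st[i][0]-1,st[i][0]+st[i][2]+1)) for r in range(st[i][1]-1,st[i][1]+st[i][3]+1)))
# predicted corners
for nm,f in(("T",T0),("S",S0)):
  for q0 in(0,9,17):
    print(nm,q0,[proj(f,[542+20.8*np.cos(np.radians(109.5-q0+60*k)),-87+20.8*np.sin(np.radians(109.5-q0+60*k)),116]).round(1).tolist() for k in range(6)])
E
```

```text
t 17.25 tcp [595.4 262.4 149. ] [-1.7999e+02 -6.0000e-02 -1.6418e+02] F [ 0.2  0.5 -1. ] op 0.697 g 0.0 q [ 0.41  0.45  1.62 -0.    1.07 -1.43]
(594.5, 264, 150, 195.5) dp [0.011, 0.044, -0.024] rot [-0.002, -0.01, 0.053]
(594.5, 264, -2, 195.5) dp [0.0, 0.0, 3.8] rot [-0.0, 0.0, 0.0]
T red c [594.  262.7] ang 14.5 ext -46.0 41.0
S red c [594.4 265.8] ang 13.5 ext -46.0 40.0
T [379 199  16  13  56]
..................
....#.............
...#..............
..##..............
.###..............
..##..............
..##...........#..
..###.........##..
..####.......####.
..#####.....##....
...##########.....
....########......
......#####.......
........#.........
..................
S [314 228  14  11  88]
................
...#........##..
..##........###.
.###........###.
.###........###.
.####......####.
.#####....#####.
.#############..
..###########...
...##########...
....#########...
.....#######....
................
S4 [314 228  14  11  80]
................
...#........#...
...#........##..
..##........###.
.###........##..
.###.......###..
.#####....####..
.#############..
..#####
[... 262 characters left out ...]
#.
..#####.....##...
...##########....
....########.....
......#####......
.................
T 0 [[378.5, 206.3], [384.8, 211.1], [392.0, 208.3], [393.0, 200.7], [386.8, 195.9], [379.6, 198.7]]
T 9 [[378.2, 205.1], [383.5, 210.8], [391.2, 209.2], [393.4, 201.9], [388.0, 196.2], [380.4, 197.8]]
T 17 [[378.0, 204.0], [382.5, 210.4], [390.3, 209.9], [393.5, 202.9], [389.0, 196.6], [381.2, 197.2]]
S 0 [[318.0, 225.0], [313.6, 229.3], [316.2, 234.3], [323.2, 235.1], [327.5, 230.7], [324.8, 225.7]]
S 9 [[319.0, 224.7], [313.9, 228.4], [315.4, 233.7], [322.2, 235.3], [327.3, 231.5], [325.7, 226.3]]
S 17 [[320.0, 224.6], [314.2, 227.7], [314.8, 233.1], [321.2, 235.4], [326.9, 232.3], [326.3, 226.8]]
```

In the mask the brass hexagon shows corners at roughly 0/60/120 degrees, so I'll use a red handle direction of about 60°. The red handle centre is at (594,264), angle about 14°. Descending to grip it.

Emit:
{"fn": "play_rows", "kwargs": {
  "dp": [
    [0.02,0.05,0.5],
    [0.02,0.05,1.3],
    [0.02,0.05,2.1],
    [0.02,0.05,2.7],
    [0.02,0.05,3.1]
  ],
  "rot": [
    [0,0,0.2],
    [0,0,0.22],
    [0,0,0.22],
    [0,0,0.22],
    [0,0,0.22]
  ]
}}

```text
clock: 17.77
eef_pos: [592.7, 263.4, 22.7]
tcp_rot: [-3.141, -0.004, -2.897]
contact_force: [-1.0, -0.3, -0.1]
opening: 0.695
grasp_force: 0.0
```

Emit:
{"fn": "play_rows", "kwargs": {
  "dp": [
    [0,0,0.2],
    [0,0,0.4],
    [0,0,0.55],
    [0,0,0.58],
    [0,0,0.58]
  ],
  "rot": [
    [0,0,0],
    [0,0,0],
    [0,0,0],
    [0,0,0],
    [0,0,0]
  ]
}}

```text
clock: 18.18
eef_pos: [594.7, 264.4, 3.2]
tcp_rot: [3.141, 0.001, -2.895]
contact_force: [-0.5, 0.1, -0.1]
opening: 0.699
grasp_force: 0.0
```

Emit:
{"fn": "play_rows", "kwargs": {
  "dp": [
    [0,0,0],
    [0,0,0],
    [0,0,0],
    [0,0,0],
    [0,0,0]
  ],
  "rot": [
    [0,0,0],
    [0,0,0],
    [0,0,0],
    [0,0,0],
    [0,0,0]
  ],
  "fingers": 0,
  "grip_force": 60
}}

```text
clock: 18.6
eef_pos: [594.8, 264.4, 3.6]
tcp_rot: [3.142, 0.001, -2.895]
contact_force: [-1.4, -0.5, 6.1]
opening: 0.102
grasp_force: 59.2
```

```bash
python3 -c "
from h import *
go()"
```

```text
t 18.6 tcp [594.8 264.4   3.6] [ 1.8000e+02  5.0000e-02 -1.6586e+02] F [-1.4 -0.5  6.1] op 0.102 g 59.2 q [ 0.42  0.62  1.7  -0.    0.81 -1.4 ]
```

Gripped on edge: opening 0.10 at 59 N. Lifting and carrying it to the free bench patch.

Emit:
{"fn": "play_rows", "kwargs": {
  "dp": [
    [0,0,-0.4],
    [0,0,-1.1],
    [0,0,-2.0],
    [0,0,-2.9],
    [0,0,-3.75]
  ],
  "rot": [
    [0,0,0],
    [0,0,0],
    [0,0,0],
    [0,0,0],
    [0,0,0]
  ]
}}

```text
clock: 19.02
eef_pos: [593.8, 264.0, 154.2]
tcp_rot: [-3.141, -0.001, -2.895]
contact_force: [0.1, -0.1, -1.3]
opening: 0.102
grasp_force: 58.6
```

Emit:
{"fn": "play_rows", "kwargs": {
  "dp": [
    [0.29,0.11,0],
    [0.58,0.22,0],
    [0.88,0.32,0],
    [1.17,0.43,0],
    [1.46,0.54,0]
  ],
  "rot": [
    [0,0,1.16],
    [0,0,2.32],
    [0,0,3.48],
    [0,0,4.64],
    [0,0,5.8]
  ]
}}

```text
clock: 19.43
eef_pos: [531.4, 270.8, 152.6]
tcp_rot: [-3.141, -0.001, 2.775]
contact_force: [-0.1, 0.1, -2.2]
opening: 0.1
grasp_force: 58.7
```

Emit:
{"fn": "play_rows", "kwargs": {
  "dp": [
    [0.3,-0.08,0],
    [0.6,-0.16,0],
    [0.9,-0.23,0],
    [1.2,-0.31,0],
    [1.51,-0.39,0]
  ],
  "rot": [
    [0,0,1.16],
    [0,0,2.32],
    [0,0,3.48],
    [0,0,4.64],
    [0,0,5.8]
  ]
}}

```text
clock: 19.85
eef_pos: [469.5, 277.5, 152.6]
tcp_rot: [-3.141, -0.0, 2.168]
contact_force: [0.5, 0.0, -1.7]
opening: 0.104
grasp_force: 58.7
```

Emit:
{"fn": "play_rows", "kwargs": {
  "dp": [
    [0.2,-0.24,0],
    [0.4,-0.47,0],
    [0.6,-0.71,0],
    [0.8,-0.94,0],
    [1.01,-1.18,0]
  ],
  "rot": [
    [0,0,1.16],
    [0,0,2.32],
    [0,0,3.48],
    [0,0,4.64],
    [0,0,5.8]
  ]
}}

```text
clock: 20.27
eef_pos: [407.8, 284.0, 152.7]
tcp_rot: [-3.141, 0.0, 1.56]
contact_force: [0.1, 0.2, -1.7]
opening: 0.098
grasp_force: 58.7
```

```bash
python3 -c "
from h import *
go((400,284,120,90,40),(400,284,40,90,40))"
```

```text
t 20.27 tcp [407.8 284.  152.7] [-1.7998e+02  1.0000e-02  8.9390e+01] F [ 0.1  0.2 -1.7] op 0.098 g 58.7 q [0.61 0.22 1.95 0.   0.97 0.62]
(400, 284, 120, 90, 40) dp [-0.002, -0.195, 0.817] rot [6.663, -0.034, -0.098]
(400, 284, 40, 90, 40) dp [0.0, 1.286, 1.532] rot [-0.0, -0.0, -0.0]
```

Emit:
{"fn": "play_rows", "kwargs": {
  "dp": [
    [0,-0.16,0.16],
    [0,-0.32,0.32],
    [0,-0.48,0.5],
    [0,-0.64,0.66],
    [0,-0.8,0.82]
  ],
  "rot": [
    [1.14,0,0],
    [2.28,0,0],
    [3.42,0,0],
    [4.56,0,0],
    [5.7,0,0]
  ]
}}

```text
clock: 20.68
eef_pos: [377.4, 284.8, 120.5]
tcp_rot: [-2.541, -0.002, 1.566]
contact_force: [0.2, 0.9, -2.0]
opening: 0.1
grasp_force: 59.2
```

Emit:
{"fn": "play_rows", "kwargs": {
  "dp": [
    [0,0.2,0.3],
    [0,0.5,0.7],
    [0,0.8,1.2],
    [0,1.0,1.5],
    [0,1.12,1.65]
  ],
  "rot": [
    [0.96,0,0],
    [0.96,0,0],
    [0.96,0,0],
    [0.96,0,0],
    [0.96,0,0]
  ]
}}

```text
clock: 21.1
eef_pos: [375.7, 283.8, 38.4]
tcp_rot: [-2.442, 0.001, 1.566]
contact_force: [-0.0, 0.1, -2.2]
opening: 0.106
grasp_force: 59.2
```

Emit:
{"fn": "play_rows", "kwargs": {
  "dp": [
    [0,0,0],
    [0,0,0]
  ],
  "rot": [
    [0,0,0],
    [0,0,0]
  ]
}}

```text
clock: 21.27
eef_pos: [376.8, 284.5, 40.9]
tcp_rot: [-2.444, -0.0, 1.567]
contact_force: [0.0, 0.2, -1.3]
opening: 0.102
grasp_force: 59.2
```

```bash
python3 -c "
from h import *
go((376,284,10,90,40),(376,284,4,90,40))"
```

```text
t 21.27 tcp [376.8 284.5  40.9] [-1.4006e+02 -1.0000e-02  8.9760e+01] F [ 0.   0.2 -1.3] op 0.102 g 59.2 q [0.43 0.72 1.65 0.28 1.42 0.3 ]
(376, 284, 10, 90, 40) dp [-0.014, 0.481, 0.604] rot [0.01, -0.028, -0.03]
(376, 284, 4, 90, 40) dp [0.0, 0.096, 0.115] rot [-0.0, -0.0, -0.0]
```

Emit:
{"fn": "play_rows", "kwargs": {
  "dp": [
    [0,0.15,0.2],
    [0,0.33,0.4],
    [0,0.46,0.57],
    [0,0.51,0.63],
    [0,0.51,0.63]
  ],
  "rot": [
    [0,0,0],
    [0,0,0],
    [0,0,0],
    [0,0,0],
    [0,0,0]
  ]
}}

```text
clock: 21.68
eef_pos: [375.5, 284.0, 7.0]
tcp_rot: [-2.443, 0.001, 1.566]
contact_force: [0.1, 0.4, -1.8]
opening: 0.097
grasp_force: 59.2
```

Emit:
{"fn": "play_rows", "kwargs": {
  "dp": [
    [0,0.03,0.04],
    [0,0.05,0.06],
    [0,0.05,0.06]
  ],
  "rot": [
    [0,0,0],
    [0,0,0],
    [0,0,0]
  ]
}}

```text
clock: 21.93
eef_pos: [376.2, 284.4, 4.7]
tcp_rot: [-2.444, -0.0, 1.566]
contact_force: [-0.0, -0.2, -1.4]
opening: 0.105
grasp_force: 59.2
```

Emit:
{"fn": "play_rows", "kwargs": {
  "dp": [
    [0,0.03,0.04],
    [0,0.04,0.05],
    [0,0.04,0.05]
  ],
  "rot": [
    [0,0,0],
    [0,0,0],
    [0,0,0]
  ]
}}

```text
clock: 22.18
eef_pos: [376.0, 284.3, 2.2]
tcp_rot: [-2.444, 0.0, 1.566]
contact_force: [0.1, -0.2, -2.7]
opening: 0.105
grasp_force: 59.2
```

Emit:
{"fn": "play_rows", "kwargs": {
  "dp": [
    [0,0,0],
    [0,0,0],
    [0,0,0],
    [0,0,0]
  ],
  "rot": [
    [0,0,0],
    [0,0,0],
    [0,0,0],
    [0,0,0]
  ],
  "fingers": 0.32
}}

```text
clock: 22.52
eef_pos: [376.0, 284.3, 2.5]
tcp_rot: [-2.444, 0.0, 1.566]
contact_force: [0.1, -0.4, -1.1]
opening: 0.321
grasp_force: 0.0
```

Emit:
{"fn": "play_rows", "kwargs": {
  "dp": [
    [0,0,-0.2],
    [0,0,-0.5],
    [0,0,-0.9],
    [0,0,-1.4],
    [0,0,-2.0]
  ],
  "rot": [
    [0,0,0],
    [0,0,0],
    [0,0,0],
    [0,0,0],
    [0,0,0]
  ]
}}

```text
clock: 22.93
eef_pos: [428.0, 283.9, 64.8]
tcp_rot: [-2.443, 0.0, 1.567]
contact_force: [-0.2, -0.5, -0.2]
opening: 0.32
grasp_force: 0.0
```

Emit:
{"fn": "play_rows", "kwargs": {
  "dp": [
    [0,-0.3,-0.5],
    [0,-0.8,-1.0],
    [0,-1.5,-1.6],
    [0,-2.2,-2.2],
    [0,-2.8,-2.7]
  ],
  "rot": [
    [0,0,0],
    [0,0,0],
    [0,0,0],
    [0,0,0],
    [0,0,0]
  ]
}}

```text
clock: 23.35
eef_pos: [411.5, 284.1, 221.6]
tcp_rot: [-2.446, -0.001, 1.566]
contact_force: [0.7, -0.3, -0.2]
opening: 0.32
grasp_force: 0.0
```

```bash
python3 - <<'E'
from h import *
from rig import optics
go()
T=optics.grab_frame("top");S=optics.grab_frame("side");np.savez("top5.npz",**T);np.savez("side5.npz",**S)
for nm,f in(("T",T),("S",S)):
    H=cv2.cvtColor(f["color"],cv2.COLOR_RGB2HSV); red=cv2.inRange(H,(0,130,50),(8,255,255))|cv2.inRange(H,(170,130,50),(180,255,255))
    k,l,st,ce=cv2.connectedComponentsWithStats(red)
    for i in range(1,k):
        if st[i][4]>30 and ce[i][0]<345:
            w=np.array([ray(f,*q,9)[:2] for q in np.argwhere(l==i)[:,::-1]]);m=w.mean(0);V=np.linalg.svd(w-m)[2][0];V*=np.sign(V[1]);e=(w-m)@V;n=(w-m)@[-V[1],V[0]];print(nm,ce[i],"c",m.round(1),"ang",np.degrees(np.arctan2(V[1],V[0])).round(1),"ext",e.min().round(0),e.max().round(0),n.min().round(),n.max().round())
cv2.imwrite("pics/g7.png",cv2.vconcat([cv2.hconcat([crop(T,170,190,100,75,4),crop(S,230,120,100,75,4)]),cv2.hconcat([crop(T,300,170,100,70,4),crop(S,275,180,100,70,4)])]))
E
```

```text
t 23.35 tcp [411.5 284.1 221.6] [-1.4014e+02 -4.0000e-02  8.9730e+01] F [ 0.7 -0.3 -0.2] op 0.32 g 0.0 q [0.41 0.54 1.5  0.27 1.75 0.37]
S [272.26851852 170.44444444] c [379.2 292.7] ang 111.6 ext -47.0 47.0 -11.0 11.0
```

View pics/g7.png

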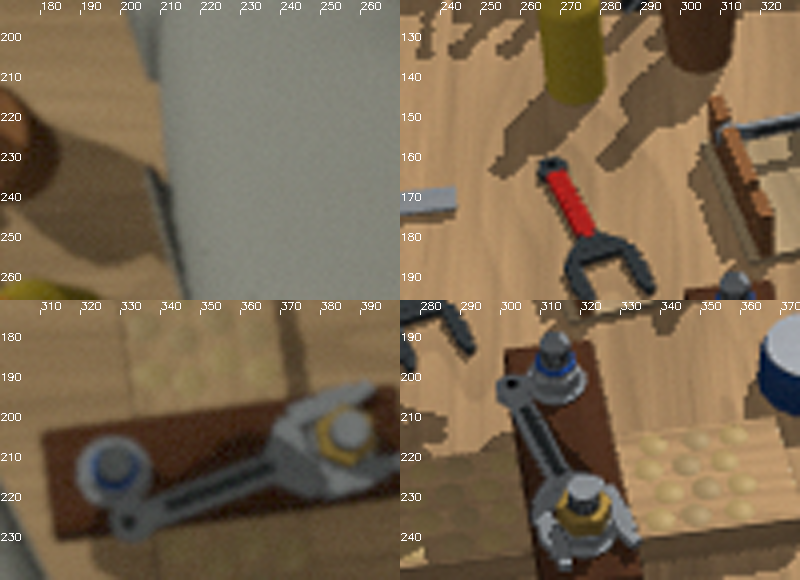

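The pictures show the grey spanner seated on the nut, its handle beside the blue-ringed nut with the end at about (330,226) in the top view. The red spanner lies flat on the bench, handle end (268,160) and jaw tips (275,193)/(293,192) in the side view.

```bash
python3 - <<'E'
from h import *
S=dict(np.load("side5.npz"))
e=ray(S,267.3,160,8);a=ray(S,274.8,193,5);b=ray(S,292.5,192.5,5);t=(a+b)/2;d=(e-t)
print(e,a,b,"mid",(e+t)/2,"len",np.linalg.norm(d),"ang",np.degrees(np.arctan2(d[1],d[0])),"tip sep",np.linalg.norm(a-b))
H=cv2.cvtColor(S["color"],cv2.COLOR_RGB2HSV); red=cv2.inRange(H,(0,130,50),(8,255,255))|cv2.inRange(H,(170,130,50),(180,255,255))
k,l,st,ce=cv2.connectedComponentsWithStats(red); i=max((j for j in range(1,k) if abs(ce[j][0]-272)<8),key=lambda j:st[j][4])
w=np.array([ray(S,*q,10)[:2] for q in np.argwhere(l==i)[:,::-1]]); 
r=cv2.minAreaRect(w.astype(np.float32)); print(r)
# dark+red spanner mask
V=H[...,2]; m=((V<75)|(red>0)).astype(np.uint8); m[:155]=0;m[198:]=0;m[:,:260]=0;m[:,297:]=0
k,l,st,ce=cv2.connectedComponentsWithStats(m); i=l[170,272]
w=np.array([ray(S,*q,8)[:2] for q in np.argwhere(l==i)[:,::-1]]);
for an in(109,111,113,115):
    u=np.array([np.cos(np.radians(an)),np.sin(np.radians(an))]);p=w@u;n=w@[-u[1],u[0]];print(an,"u",p.min(),p.max(),"n",n.min(),n.max(),"mid",u*(p.min()+p.max())/2+np.array([-u[1],u[0]])*(n.min()+n.max())/2,len(w))
go((382,290,120,112),(382,290,-23.5,112))
E
```

```text
[358.76991668 352.15513599   8.        ] [391.03894201 180.09282696   5.        ] [453.5243026  179.30005298   5.        ] mid [390.52576949 265.92578798   6.5       ] len 183.80625284478737 ang 110.21733866737392 tip sep 62.49038949032252
((379.3108825683594, 291.785888671875), (22.844348907470703, 93.34619903564453), 21.760555267333984)
109 u 17.415654856875694 220.58036018220292 n -491.981246267672 -421.48878171126444 mid [393.10947816 261.21320215] 326
111 u 0.5343939484961149 204.46236035673013 n -493.48171270093354 -423.04888196827585 mid [391.09537848 259.91807361] 326
113 u -16.366552913204433 188.09525464017483 n -494.3809476822995 -423.7598209151656 mid [389.02664211 258.41164102] 326
115 u -33.24755965125438 171.64190506727985 n -494.74201837934964 -423.95447379546675 mid [387.06690354 256.84289376] 326
t 23.45 tcp [412.9 285.1 224.1] [-140.46   -0.22   89.75] F [0.4 0.1 0.6] op 0.319 g 0.0 q [0.41 0.54 1.5  0.27 1.75 0.37]
(382, 290, 120, 112) dp [0.11, 1.06, 2.499] rot [-6.498, -1.313, -3.546]
(382, 290, -23.5, 112) dp [0.0, -0.0, 3.588] rot [0.0, 0.0, 0.0]
```

Emit:
{"fn": "play_rows", "kwargs": {
  "dp": [
    [-0.1,0.24,0.47],
    [-0.2,0.48,0.94],
    [-0.31,0.73,1.4],
    [-0.42,0.98,1.9],
    [-0.52,1.22,2.37]
  ],
  "rot": [
    [-0.95,-0.19,-0.52],
    [-1.9,-0.38,-1.04],
    [-2.85,-0.57,-1.56],
    [-3.8,-0.76,-2.08],
    [-4.75,-0.95,-2.6]
  ],
  "fingers": 0.6
}}

```text
clock: 23.87
eef_pos: [388.3, 263.6, 114.3]
tcp_rot: [-2.955, -0.027, 1.855]
contact_force: [-0.6, -0.5, 0.2]
opening: 0.602
grasp_force: 0.0
```

```bash
python3 -c "
from h import *
go((389.5,264.4,120,111.6),(389.5,264.4,-23,111.6))"
```

```text
t 23.87 tcp [388.3 263.6 114.3] [-169.33   -1.57  106.29] F [-0.6 -0.5  0.2] op 0.602 g 0.0 q [0.54 0.33 1.92 0.08 1.07 0.2 ]
(389.5, 264.4, 120, 111.6) dp [0.015, 0.008, -0.147] rot [-1.764, -0.343, -0.858]
(389.5, 264.4, -23, 111.6) dp [0.0, -0.0, 3.575] rot [0.0, 0.0, -0.0]
```

Emit:
{"fn": "play_rows", "kwargs": {
  "dp": [
    [0.02,0,0],
    [0.02,0,0],
    [0.02,0,0],
    [0.02,0,0]
  ],
  "rot": [
    [-0.9,-0.17,-0.43],
    [-1.76,-0.34,-0.86],
    [-1.76,-0.34,-0.86],
    [-1.76,-0.34,-0.86]
  ]
}}

```text
clock: 24.2
eef_pos: [386.6, 264.3, 115.0]
tcp_rot: [-3.134, -0.001, 1.945]
contact_force: [0.9, 0.5, 0.1]
opening: 0.601
grasp_force: 0.0
```

```bash
python3 -c "
from h import *
go((389.5,264.4,-10,111.6),(389.5,264.4,-23,111.6))"
```

```text
t 24.2 tcp [386.6 264.3 115. ] [-1.7957e+02 -6.0000e-02  1.1145e+02] F [0.9 0.5 0.1] op 0.601 g 0.0 q [0.59 0.23 2.04 0.   0.88 0.22]
(389.5, 264.4, -10, 111.6) dp [-0.027, 0.092, 3.123] rot [-0.072, -0.011, -0.025]
(389.5, 264.4, -23, 111.6) dp [0.0, -0.0, 0.325] rot [0.0, 0.0, -0.0]
```

Emit:
{"fn": "play_rows", "kwargs": {
  "dp": [
    [-0.02,0.07,0.6],
    [-0.02,0.07,1.4],
    [-0.02,0.07,2.2],
    [-0.02,0.07,2.8],
    [-0.02,0.07,3.1]
  ],
  "rot": [
    [-0.04,0,0],
    [-0.04,0,0],
    [-0.04,0,0],
    [-0.04,0,0],
    [-0.04,0,0]
  ]
}}

```text
clock: 24.62
eef_pos: [389.4, 263.7, -12.6]
tcp_rot: [-3.134, -0.0, 1.943]
contact_force: [-0.4, 0.0, -0.6]
opening: 0.601
grasp_force: 0.0
```

Emit:
{"fn": "play_rows", "kwargs": {
  "dp": [
    [0,0,0.1],
    [0,0,0.2],
    [0,0,0.25],
    [0,0,0.25]
  ],
  "rot": [
    [0,0,0],
    [0,0,0],
    [0,0,0],
    [0,0,0]
  ]
}}

```text
clock: 24.95
eef_pos: [390.1, 264.7, -19.5]
tcp_rot: [-3.139, -0.001, 1.944]
contact_force: [0.0, 0.1, -0.1]
opening: 0.599
grasp_force: 0.0
```

```bash
python3 -c "
from h import *
go((389.5,264.4,-23,111.6))"
```

```text
t 24.95 tcp [390.1 264.7 -19.5] [-1.7987e+02 -6.0000e-02  1.1140e+02] F [ 0.   0.1 -0.1] op 0.599 g 0.0 q [0.59 0.47 2.11 0.   0.56 0.22]
(389.5, 264.4, -23, 111.6) dp [-0.001, -0.015, 0.088] rot [-0.021, -0.011, -0.033]
```

Emit:
{"fn": "play_rows", "kwargs": {
  "dp": [
    [0,-0.01,0.08],
    [0,-0.01,0.08],
    [0,-0.01,0.08]
  ],
  "rot": [
    [0,0,0],
    [0,0,0],
    [0,0,0]
  ]
}}

```text
clock: 25.2
eef_pos: [389.0, 264.3, -22.5]
tcp_rot: [-3.14, -0.001, 1.945]
contact_force: [-1.1, 0.0, 0.2]
opening: 0.597
grasp_force: 0.0
```

Emit:
{"fn": "play_rows", "kwargs": {
  "dp": [
    [0,0,0],
    [0,0,0],
    [0,0,0],
    [0,0,0],
    [0,0,0]
  ],
  "rot": [
    [0,0,0],
    [0,0,0],
    [0,0,0],
    [0,0,0],
    [0,0,0]
  ],
  "fingers": 0,
  "grip_force": 60
}}

```text
clock: 25.62
eef_pos: [389.3, 264.5, -22.3]
tcp_rot: [-3.14, -0.001, 1.945]
contact_force: [0.0, -0.5, 7.5]
opening: 0.208
grasp_force: 58.6
```

Emit:
{"fn": "play_rows", "kwargs": {
  "dp": [
    [0,0,-0.3],
    [0,0,-1.1],
    [0,0,-2.0],
    [0,0,-2.9],
    [0,0,-3.83]
  ],
  "rot": [
    [0,0,0],
    [0,0,0],
    [0,0,0],
    [0,0,0],
    [0,0,0]
  ]
}}

```text
clock: 26.03
eef_pos: [388.3, 263.6, 131.5]
tcp_rot: [-3.137, -0.001, 1.945]
contact_force: [1.3, 1.0, -3.1]
opening: 0.204
grasp_force: 59.5
```

Emit:
{"fn": "play_rows", "kwargs": {
  "dp": [
    [-0.7,0.3,0],
    [-1.5,0.6,0],
    [-2.2,0.9,0],
    [-3.0,1.2,0],
    [-3.74,1.46,0]
  ],
  "rot": [
    [0,0,0.86],
    [0,0,1.72],
    [0,0,2.58],
    [0,0,3.44],
    [0,0,4.3]
  ]
}}

```text
clock: 26.45
eef_pos: [499.0, 144.9, 130.0]
tcp_rot: [-3.139, 0.0, 1.491]
contact_force: [0.7, 1.2, -2.3]
opening: 0.205
grasp_force: 59.6
```

Emit:
{"fn": "play_rows", "kwargs": {
  "dp": [
    [-0.6,0.65,0],
    [-1.2,1.3,0],
    [-1.8,1.95,0],
    [-2.4,2.55,0],
    [-2.73,2.94,0]
  ],
  "rot": [
    [0,0,0.86],
    [0,0,1.72],
    [0,0,2.58],
    [0,0,3.44],
    [0,0,4.3]
  ]
}}

```text
clock: 26.87
eef_pos: [608.7, 25.7, 129.3]
tcp_rot: [-3.14, 0.002, 1.039]
contact_force: [0.7, 0.3, -2.1]
opening: 0.205
grasp_force: 59.5
```

Emit:
{"fn": "play_rows", "kwargs": {
  "dp": [
    [0,0,0],
    [0,0,0],
    [0,0,0]
  ],
  "rot": [
    [0,0,0],
    [0,0,0],
    [0,0,0]
  ]
}}

```text
clock: 27.12
eef_pos: [606.0, 28.8, 129.0]
tcp_rot: [-3.137, 0.002, 1.046]
contact_force: [0.2, -0.5, -2.3]
opening: 0.212
grasp_force: 59.6
```

```bash
python3 - <<'E'
from h import *
from rig import optics
go((608.5,28.2,130,60),(608.5,28.2,78.5,60))
T=optics.grab_frame("top");S=optics.grab_frame("side");np.savez("top6.npz",**T);np.savez("side6.npz",**S)
# dark jaw tips in side view: expected location and dark pixel map
from rig import telemetry
P=telemetry.sense()["eef_pos"]; yaw=telemetry.sense()["tcp_rot"][2]; u=np.array([np.cos(yaw),np.sin(yaw)]); n=np.array([-u[1],u[0]])
for s in(1,-1):
    q=P[:2]-105*u+s*27*n; print("tip",s,proj(S,[*q,158]).round(1),proj(T,[*q,158]).round(1))
V=S["color"].max(2); print("side dark map cols 315-350 rows 188-222")
for r in range(188,224): print(r,"".join("#" if V[r,c]<70 else "." for c in range(310,356)))
E
```

```text
t 27.12 tcp [606.   28.8 129. ] [-1.7976e+02  1.3000e-01  5.9910e+01] F [ 0.2 -0.5 -2.3] op 0.212 g 59.6 q [0.04 0.41 1.74 0.   1.   0.57]
(608.5, 28.2, 130, 60) dp [0.018, 0.061, -0.024] rot [-0.039, 0.022, -0.014]
(608.5, 28.2, 78.5, 60) dp [0.0, -0.0, 1.288] rot [0.0, 0.0, -0.0]
tip 1 [315.9 210.9] [373.  205.4]
tip -1 [332.2 217.2] [382.6 187.4]
side dark map cols 315-350 rows 188-222
188 .......................#.###...#.####.........
189 .......................#.##....#.####.........
190 .........................##....#.####.........
191 .........................#.....#.###..........
192 .......#.......................#.###..........
193 ##.####..................#.....#.##...........
194 #######..............####....##..#............
195 #######..........##########..##...............
196 ######..........###############...............
197 ..###.......###.###############...............
198 ............####################..............
199 ..####......####################..............
200 ........##.######.##############..............
201 #####..#########.....############........
[... 427 characters left out ...]
##.............######................
211 .....####...............######................
212 ...#..##...............#######................
213 #......................#####..................
214 #.....................#####...................
215 ##....#...............#####...................
216 ##......#.............####....................
217 .##...................###.....................
218 .###..#..#.......##....##.....................
219 ..###.........#####...........................
220 .####.........#####...........................
221 ..####.##....######...........................
222 #..####.##.#########..........................
223 #..###.....#########..........................
```

Tips at about (316,212) and (333,217) match the prediction within a pixel. Lowering and sliding on.

Emit:
{"fn": "play_rows", "kwargs": {
  "dp": [
    [0.02,0.06,0.4],
    [0.02,0.06,0.8],
    [0.02,0.06,1.1],
    [0.02,0.06,1.27],
    [0.02,0.06,1.27]
  ],
  "rot": [
    [-0.03,0.02,0],
    [-0.03,0.02,0],
    [-0.03,0.02,0],
    [-0.03,0.02,0],
    [-0.03,0.02,0]
  ]
}}

```text
clock: 27.63
eef_pos: [608.0, 28.4, 77.2]
tcp_rot: [-3.14, 0.001, 1.045]
contact_force: [-0.7, -0.2, -2.7]
opening: 0.204
grasp_force: 59.5
```

Emit:
{"fn": "play_rows", "kwargs": {
  "dp": [
    [-0.15,0,0],
    [-0.3,0,0],
    [-0.45,0,0],
    [-0.5,0,0],
    [-0.5,0,0]
  ],
  "rot": [
    [0,0,0],
    [0,0,0],
    [0,0,0],
    [0,0,0],
    [0,0,0]
  ]
}}

```text
clock: 28.05
eef_pos: [599.3, 9.8, 79.4]
tcp_rot: [3.14, -0.001, 1.043]
contact_force: [1.2, -0.3, -2.2]
opening: 0.206
grasp_force: 59.6
```

```bash
python3 -c "
from h import *
go((577.5,-25.5,78.5,60))"
```

```text
t 28.05 tcp [599.3   9.8  79.4] [ 1.7993e+02 -4.0000e-02  5.9790e+01] F [ 1.2 -0.3 -2.2] op 0.206 g 59.6 q [ 0.01  0.46  1.79 -0.    0.89  0.54]
(577.5, -25.5, 78.5, 60) dp [-1.038, -0.027, 0.021] rot [0.012, -0.007, -0.036]
```

Emit:
{"fn": "play_rows", "kwargs": {
  "dp": [
    [-0.08,-0.02,0],
    [-0.16,-0.02,0.01],
    [-0.24,-0.02,0.02],
    [-0.3,-0.02,0.02],
    [-0.3,-0.02,0.02]
  ],
  "rot": [
    [0,0,0],
    [0,0,0],
    [0,0,0],
    [0,0,0],
    [0,0,0]
  ]
}}

```text
clock: 28.47
eef_pos: [592.4, 0.3, 78.0]
tcp_rot: [3.141, -0.0, 1.044]
contact_force: [0.6, -0.2, -2.7]
opening: 0.205
grasp_force: 59.6
```

```bash
python3 -c "
from h import *
go((577.5,-25.5,78.5,60))"
```

```text
t 28.47 tcp [5.924e+02 3.000e-01 7.800e+01] [ 1.7997e+02 -2.0000e-02  5.9830e+01] F [ 0.6 -0.2 -2.7] op 0.205 g 59.6 q [-0.    0.45  1.81 -0.    0.88  0.52]
(577.5, -25.5, 78.5, 60) dp [-0.744, 0.001, -0.013] rot [0.005, -0.003, -0.029]
```

Emit:
{"fn": "play_rows", "kwargs": {
  "dp": [
    [-0.08,0,0],
    [-0.16,0,0],
    [-0.24,0,0],
    [-0.3,0,0],
    [-0.3,0,0]
  ],
  "rot": [
    [0,0,0],
    [0,0,0],
    [0,0,0],
    [0,0,0],
    [0,0,0]
  ]
}}

```text
clock: 28.88
eef_pos: [586.6, -10.2, 78.0]
tcp_rot: [3.141, -0.0, 1.044]
contact_force: [1.0, -0.7, -2.3]
opening: 0.206
grasp_force: 59.6
```

Emit:
{"fn": "play_rows", "kwargs": {
  "dp": [
    [-0.08,0,0],
    [-0.16,0,0],
    [-0.24,0,0],
    [-0.24,0,0]
  ],
  "rot": [
    [0,0,0],
    [0,0,0],
    [0,0,0],
    [0,0,0]
  ]
}}

```text
clock: 29.22
eef_pos: [581.9, -18.6, 78.1]
tcp_rot: [3.14, -0.0, 1.044]
contact_force: [1.1, -1.2, -2.8]
opening: 0.207
grasp_force: 59.6
```

```bash
python3 -c "
from h import *
go((577.5,-25.5,78.5,60))"
```

```text
t 29.22 tcp [581.9 -18.6  78.1] [ 1.7993e+02 -3.0000e-02  5.9840e+01] F [ 1.1 -1.2 -2.8] op 0.207 g 59.6 q [-0.03  0.44  1.83 -0.    0.87  0.49]
(577.5, -25.5, 78.5, 60) dp [-0.205, -0.008, -0.009] rot [0.012, -0.005, -0.027]
```

Emit:
{"fn": "play_rows", "kwargs": {
  "dp": [
    [-0.06,0,0],
    [-0.12,0,0],
    [-0.15,0,0],
    [-0.15,0,0]
  ],
  "rot": [
    [0,0,0],
    [0,0,0],
    [0,0,0],
    [0,0,0]
  ]
}}

```text
clock: 29.55
eef_pos: [579.0, -23.5, 78.1]
tcp_rot: [3.14, -0.001, 1.044]
contact_force: [2.0, -0.5, -3.7]
opening: 0.205
grasp_force: 59.6
```

Emit:
{"fn": "play_rows", "kwargs": {
  "dp": [
    [-0.03,0,0],
    [-0.06,0,0],
    [-0.06,0,0]
  ],
  "rot": [
    [0,0,0],
    [0,0,0],
    [0,0,0]
  ]
}}

```text
clock: 29.8
eef_pos: [577.8, -25.4, 78.1]
tcp_rot: [3.141, -0.001, 1.044]
contact_force: [1.9, 0.2, -2.8]
opening: 0.206
grasp_force: 59.6
```

Emit:
{"fn": "play_rows", "kwargs": {
  "dp": [
    [-0.03,0,0],
    [-0.05,0,0],
    [-0.05,0,0]
  ],
  "rot": [
    [0,0,0],
    [0,0,0],
    [0,0,0]
  ]
}}

```text
clock: 30.05
eef_pos: [576.8, -27.1, 78.1]
tcp_rot: [3.141, -0.001, 1.044]
contact_force: [2.3, -0.1, -3.0]
opening: 0.21
grasp_force: 59.6
```

Emit:
{"fn": "play_rows", "kwargs": {
  "dp": [
    [-0.03,0,0],
    [-0.05,0,0],
    [-0.05,0,0]
  ],
  "rot": [
    [0,0,0],
    [0,0,0],
    [0,0,0]
  ]
}}

```text
clock: 30.3
eef_pos: [575.7, -28.9, 78.0]
tcp_rot: [3.141, -0.001, 1.044]
contact_force: [2.6, 0.5, -2.9]
opening: 0.207
grasp_force: 59.6
```

Emit:
{"fn": "play_rows", "kwargs": {
  "dp": [
    [-0.03,0,0],
    [-0.05,0,0],
    [-0.05,0,0]
  ],
  "rot": [
    [0,0,0],
    [0,0,0],
    [0,0,0]
  ]
}}

```text
clock: 30.55
eef_pos: [575.3, -29.9, 78.2]
tcp_rot: [3.14, -0.002, 1.044]
contact_force: [4.5, 3.8, -2.6]
opening: 0.208
grasp_force: 59.6
```

```bash
python3 -c "
from h import *
go((577.5,-25.5,78.5,60))"
```

```text
t 30.55 tcp [575.3 -29.9  78.2] [ 1.7992e+02 -1.2000e-01  5.9810e+01] F [ 4.5  3.8 -2.6] op 0.208 g 59.6 q [-0.06  0.43  1.84  0.    0.87  0.47]
(577.5, -25.5, 78.5, 60) dp [0.122, -0.007, -0.006] rot [0.013, -0.021, -0.032]
```

It bottomed out on the brass nut. Backing off about 2 mm, then pulling clockwise along an arc of about 68 mm radius while watching the force.

Emit:
{"fn": "play_rows", "kwargs": {
  "dp": [
    [0.06,0,0],
    [0.06,0.07,0],
    [0.05,0.15,0],
    [0.04,0.3,0],
    [0.04,0.3,0]
  ],
  "rot": [
    [0,0,0],
    [0,0,0.42],
    [0,0,0.83],
    [0,0,1.67],
    [0,0,1.67]
  ]
}}

```text
clock: 30.97
eef_pos: [586.8, -35.6, 78.2]
tcp_rot: [3.14, -0.001, 0.865]
contact_force: [4.2, 0.5, -2.7]
opening: 0.211
grasp_force: 59.7
```

Emit:
{"fn": "play_rows", "kwargs": {
  "dp": [
    [-0.01,0.15,0],
    [-0.03,0.3,0],
    [-0.03,0.3,0]
  ],
  "rot": [
    [0,0,0.83],
    [0,0,1.67],
    [0,0,1.67]
  ]
}}

```text
clock: 31.22
eef_pos: [595.1, -44.1, 78.2]
tcp_rot: [3.14, -0.002, 0.692]
contact_force: [5.3, 0.7, -2.2]
opening: 0.209
grasp_force: 59.6
```

```bash
cat >> h.py <<'E'
def arc(C=(542,-87)):
    from rig import telemetry
    s=telemetry.sense(); yaw=s["tcp_rot"][2]; d=s["eef_pos"][:2]-C; u=np.array([np.cos(yaw),np.sin(yaw)]); t=np.array([np.sin(yaw),-np.cos(yaw)]); F=s["contact_force"]
    print("t",round(s["clock"],2),"yaw",round(np.degrees(yaw),2),"R",np.hypot(*d).round(1),"dir",np.degrees(np.arctan2(d[1],d[0])).round(2),"F u,t,z",(F[:2]@u).round(1),(F[:2]@t).round(1),F[2].round(1),"Mz",s["wrist_torque"].round(2),"z",s["eef_pos"][2].round(1),"op",round(s["opening"],3))
E
python3 -c "
from h import *
arc()"
```

```text
t 31.22 yaw 39.64 R 68.3 dir 38.89 F u,t,z 4.5 2.8 -2.2 Mz [ 0.12 -0.91  0.25] z 78.2 op 0.209
```

Emit:
{"fn": "play_rows", "kwargs": {
  "dp": [
    [0.01,0.15,0],
    [-0.01,0.3,0],
    [-0.01,0.3,0]
  ],
  "rot": [
    [0,0,0.83],
    [0,0,1.67],
    [0,0,1.67]
  ]
}}

```text
clock: 31.47
eef_pos: [601.8, -53.7, 78.0]
tcp_rot: [3.141, -0.001, 0.519]
contact_force: [3.9, -0.8, -2.0]
opening: 0.202
grasp_force: 59.7
```

```bash
python3 -c "
from h import *
arc()"
```

```text
t 31.47 yaw 29.73 R 68.4 dir 29.13 F u,t,z 3.0 2.6 -2.0 Mz [-0.07 -0.76  0.29] z 78.0 op 0.202
```

Emit:
{"fn": "play_rows", "kwargs": {
  "dp": [
    [0,0.15,0],
    [-0.02,0.3,0],
    [-0.02,0.3,0]
  ],
  "rot": [
    [0,0,0.83],
    [0,0,1.67],
    [0,0,1.67]
  ]
}}

```text
clock: 31.72
eef_pos: [606.9, -64.5, 78.0]
tcp_rot: [3.141, -0.001, 0.345]
contact_force: [4.0, -0.4, -3.5]
opening: 0.208
grasp_force: 59.7
```

```bash
python3 - <<'E'
from h import *
from rig import optics
arc()
T=optics.grab_frame("top");S=optics.grab_frame("side")
# grey handle end hole region in top: steel pixels
H=cv2.cvtColor(S["color"],cv2.COLOR_RGB2HSV)
for r in range(183,215): print(r,"".join("#" if H[r,c,1]<60 and H[r,c,2]>60 else ("b" if 100<H[r,c,0]<125 and H[r,c,1]>120 else ".") for c in range(294,326)))
E
```

```text
t 31.72 yaw 19.79 R 68.7 dir 19.14 F u,t,z 3.6 1.8 -3.5 Mz [-0.22 -0.72  0.32] z 78.0 op 0.208
183 ................................
184 ................................
185 ................................
186 ................................
187 ................................
188 .................#####..........
189 ................#######.........
190 ................########........
191 ................########........
192 ................#######.........
193 ...............b..###..b........
194 ...............b.......b........
195 ..............#b.......bb.......
196 ..............#bb......b.#......
197 .............##bbb...bbb###.....
198 ........###..###.bbbbb######....
199 ......######################....
200 ......###.##############.###....
201 .....###..#############.###.....
202 .....###############.#.####.....
203 .....#####################......
204 ......###################.......
205 ......#########.#######.........
206 .......#########................
207 .........###.###................
208 ..........##..###...............
209 ..........###.###...............
210 ..........###..###..............
211 ...........###.###..............
212 ...........###..###.............
213 ............###.###.............
214 ............###..###............
```

Emit:
{"fn": "play_rows", "kwargs": {
  "dp": [
    [0,0.15,0],
    [-0.02,0.3,0],
    [-0.02,0.3,0]
  ],
  "rot": [
    [0,0,0.83],
    [0,0,1.67],
    [0,0,1.67]
  ]
}}

```text
clock: 32.07
eef_pos: [610.1, -76.0, 78.0]
tcp_rot: [3.141, -0.001, 0.17]
contact_force: [3.6, -2.2, -2.8]
opening: 0.208
grasp_force: 59.7
```

```bash
python3 -c "
from h import *
arc()"
```

```text
t 32.07 yaw 9.74 R 69.0 dir 9.2 F u,t,z 3.2 2.8 -2.8 Mz [-0.4  -0.69  0.31] z 78.0 op 0.208
```

Emit:
{"fn": "play_rows", "kwargs": {
  "dp": [
    [0,0.08,0],
    [-0.01,0.15,0],
    [-0.01,0.15,0]
  ],
  "rot": [
    [0,0,0.42],
    [0,0,0.83],
    [0,0,0.83]
  ]
}}

```text
clock: 32.32
eef_pos: [610.9, -81.5, 78.1]
tcp_rot: [3.141, -0.001, 0.086]
contact_force: [3.4, -0.7, -2.8]
opening: 0.207
grasp_force: 59.8
```

```bash
python3 -c "
from h import *
arc()"
```

```text
t 32.32 yaw 4.95 R 69.1 dir 4.54 F u,t,z 3.4 1.0 -2.8 Mz [-0.27 -0.77  0.42] z 78.1 op 0.207
```

Emit:
{"fn": "play_rows", "kwargs": {
  "dp": [
    [0,0.08,0],
    [-0.01,0.15,0],
    [-0.01,0.15,0]
  ],
  "rot": [
    [0,0,0.42],
    [0,0,0.83],
    [0,0,0.83]
  ]
}}

```text
clock: 32.57
eef_pos: [611.1, -87.5, 78.2]
tcp_rot: [3.142, -0.002, -0.001]
contact_force: [4.5, -1.1, -1.7]
opening: 0.209
grasp_force: 59.7
```

```bash
python3 -c "
from h import *
arc()"
```

```text
t 32.57 yaw -0.04 R 69.1 dir -0.44 F u,t,z 4.5 1.1 -1.7 Mz [-0.29 -0.83  0.39] z 78.2 op 0.209
```

Emit:
{"fn": "play_rows", "kwargs": {
  "dp": [
    [0,0.08,0],
    [0,0.15,0],
    [0,0.15,0]
  ],
  "rot": [
    [0,0,0.42],
    [0,0,0.83],
    [0,0,0.83]
  ]
}}

```text
clock: 32.82
eef_pos: [610.7, -93.4, 78.0]
tcp_rot: [-3.141, -0.001, -0.088]
contact_force: [3.0, -1.0, -2.7]
opening: 0.206
grasp_force: 59.8
```

```bash
python3 -c "
from h import *
arc()"
```

```text
t 32.82 yaw -5.03 R 69.0 dir -5.33 F u,t,z 3.0 0.7 -2.7 Mz [-0.24 -0.62  0.4 ] z 78.0 op 0.206
```

Emit:
{"fn": "play_rows", "kwargs": {
  "dp": [
    [0,0.05,0],
    [0,0.09,0],
    [0,0.09,0]
  ],
  "rot": [
    [0,0,0.25],
    [0,0,0.5],
    [0,0,0.5]
  ]
}}

```text
clock: 33.07
eef_pos: [610.0, -96.9, 77.8]
tcp_rot: [-3.141, 0.0, -0.143]
contact_force: [1.4, 1.0, -2.5]
opening: 0.208
grasp_force: 59.9
```

```bash
python3 - <<'E'
from h import *
from rig import optics
arc()
S=optics.grab_frame("side");H=cv2.cvtColor(S["color"],cv2.COLOR_RGB2HSV)
for r in range(193,212): print(r,"".join("#" if H[r,c,1]<60 and H[r,c,2]>60 else ("b" if 100<H[r,c,0]<125 and H[r,c,1]>120 else ".") for c in range(294,326)))
E
```

```text
t 33.07 yaw -8.21 R 68.7 dir -8.3 F u,t,z 1.2 -1.2 -2.5 Mz [ 0.19 -0.4   0.51] z 77.8 op 0.208
193 ...............b..###..b........
194 ...............b.......b........
195 ..............#b.......bb.......
196 ..............#bb......b.#......
197 .............##bbb...bbb###.....
198 ........###.####.bbbbb######....
199 ......#############.########....
200 ......###.##############.###....
201 .....###..#############.###.....
202 .....#################.####.....
203 .....#####################......
204 ......###################.......
205 ......#########.#######.........
206 .......######.##................
207 .........###..##................
208 .........###..###...............
209 ..........###.###...............
210 ..........###..###..............
211 ...........###.###..............
```

Emit:
{"fn": "play_rows", "kwargs": {
  "dp": [
    [0,0.05,0],
    [0,0.09,0],
    [0,0.09,0]
  ],
  "rot": [
    [0,0,0.25],
    [0,0,0.5],
    [0,0,0.5]
  ]
}}

```text
clock: 33.37
eef_pos: [609.1, -100.5, 77.7]
tcp_rot: [-3.141, 0.001, -0.198]
contact_force: [-0.5, 3.4, -1.3]
opening: 0.204
grasp_force: 60.0
```

```bash
python3 -c "
from h import *
arc()"
```

```text
t 33.37 yaw -11.33 R 68.4 dir -11.39 F u,t,z -1.1 -3.2 -1.3 Mz [0.66 0.14 0.62] z 77.7 op 0.204
```

Emit:
{"fn": "play_rows", "kwargs": {
  "dp": [
    [0,0.05,0],
    [0,0.09,0],
    [0,0.09,0]
  ],
  "rot": [
    [0,0,0.25],
    [0,0,0.5],
    [0,0,0.5]
  ]
}}

```text
clock: 33.62
eef_pos: [608.0, -103.8, 77.5]
tcp_rot: [-3.141, 0.002, -0.25]
contact_force: [-1.9, 5.2, -1.9]
opening: 0.207
grasp_force: 60.1
```

```bash
python3 -c "
from h import *
arc()"
```

```text
t 33.62 yaw -14.32 R 68.1 dir -14.25 F u,t,z -3.1 -4.6 -1.9 Mz [0.96 0.31 0.62] z 77.5 op 0.207
```

Emit:
{"fn": "play_rows", "kwargs": {
  "dp": [
    [0,0.05,0],
    [0,0.09,0],
    [0,0.09,0]
  ],
  "rot": [
    [0,0,0.25],
    [0,0,0.5],
    [0,0,0.5]
  ]
}}

```text
clock: 33.87
eef_pos: [606.7, -106.9, 77.4]
tcp_rot: [-3.141, 0.003, -0.302]
contact_force: [-2.5, 6.8, -1.3]
opening: 0.21
grasp_force: 60.1
```

```bash
python3 -c "
from h import *
arc()"
```

```text
t 33.87 yaw -17.31 R 67.7 dir -17.13 F u,t,z -4.4 -5.7 -1.3 Mz [1.16 0.46 0.7 ] z 77.4 op 0.21
```

Emit:
{"fn": "play_rows", "kwargs": {
  "dp": [
    [0,0.05,0],
    [0,0.09,0],
    [0,0.09,0]
  ],
  "rot": [
    [0,0,0.25],
    [0,0,0.5],
    [0,0,0.5]
  ]
}}

```text
clock: 34.12
eef_pos: [605.2, -110.1, 77.2]
tcp_rot: [-3.141, 0.004, -0.355]
contact_force: [-2.8, 7.3, -1.2]
opening: 0.206
grasp_force: 60.2
```

```bash
python3 - <<'E'
from h import *
from rig import optics
arc()
S=optics.grab_frame("side");H=cv2.cvtColor(S["color"],cv2.COLOR_RGB2HSV)
for r in range(193,212): print(r,"".join("#" if H[r,c,1]<60 and H[r,c,2]>60 else ("b" if 100<H[r,c,0]<125 and H[r,c,1]>120 else ".") for c in range(294,326)))
E
```

```text
t 34.12 yaw -20.31 R 67.3 dir -20.06 F u,t,z -5.2 -5.9 -1.2 Mz [1.33 0.66 0.73] z 77.2 op 0.206
193 ...............b..###...........
194 ...............b.......b........
195 ..............#b....#..bb.......
196 ..............#bb......b.#......
197 .............##bbb...bbb###.....
198 ........###.####.bbbbb.#####....
199 ......######################....
200 ......###.##############.###....
201 .....###..#############.###.....
202 .....#################.####.....
203 .....################.####......
204 ......###################.......
205 ......#########.#######.........
206 .......######.##................
207 .........###.###................
208 ..........##..###...............
209 ..........###.###...............
210 ..........###..###..............
211 ...........###.###..............
```

Force is climbing slowly. I'll check numerically where the red handle and grey handle actually point.

```bash
python3 - <<'E'
from h import *
from rig import optics
T=optics.grab_frame("top");S=optics.grab_frame("side");np.savez("side7.npz",**S);np.savez("top7.npz",**T)
arc()
for nm,f in(("T",T),("S",S)):
    H=cv2.cvtColor(f["color"],cv2.COLOR_RGB2HSV); red=cv2.inRange(H,(0,130,50),(8,255,255))|cv2.inRange(H,(170,130,50),(180,255,255))
    k,l,st,ce=cv2.connectedComponentsWithStats(red)
    for i in range(1,k):
        w=np.array([ray(f,*q,111)[:2] for q in np.argwhere(l==i)[:,::-1]]);m=w.mean(0)
        if st[i][4]>15 and np.hypot(*(m-[542,-87]))<200:
            V=np.linalg.svd(w-m)[2][0];V*=np.sign(V[0]);e=(w-m)@V;d=m-[542,-87];print(nm,ce[i].round(1),"c",m.round(1),"ang",np.degrees(np.arctan2(V[1],V[0])).round(1),"ext",e.min().round(0),e.max().round(0),"dir from nut",np.degrees(np.arctan2(d[1],d[0])).round(1),"dist",np.hypot(*d).round(1))
# grey handle end, side before/after: steel blob centroid in window near end
for n in("side5","side7"):
    f=dict(np.load(n+".npz"));H=cv2.cvtColor(f["color"],cv2.COLOR_RGB2HSV); m=(H[...,1]<60)&(H[...,2]>60)
    sub=m[207:220,298:318]; p=np.argwhere(sub)+[207,298]; w=np.array([ray(f,c,r,92)[:2] for r,c in p]); mm=w.mean(0);V=np.linalg.svd(w-mm)[2][0];V*=np.sign(V[1]);print(n,"grey handle c",mm.round(1),"ang",np.degrees(np.arctan2(V[1],V[0])).round(1),"dir",np.degrees(np.arctan2(mm[1]+87,mm[0]-542)).round(1),len(p))
V=S["color"]
H=cv2.cvtColor(V,cv2.COLOR_RGB2HSV)
for r in range(222,252): print(r,"".join("y" if 17<=H[r,c,0]<=34 and H[r,c,1]>110 and H[r,c,2]>45 else "r" if (H[r,c,0]<8 or H[r,c,0]>170) and H[r,c,1]>150 and H[r,c,2]>60 else "s" if H[r,c,1]<60 and H[r,c,2]>75 else "d" if H[r,c,2]<60 else "." for c in range(302,372)))
E
```

```text
t 34.27 yaw -20.23 R 67.3 dir -20.01 F u,t,z -6.3 -5.5 -1.4 Mz [1.31 0.62 0.64] z 77.3 op 0.209
S [355.8 240.5] c [ 643.1 -127.4] ang -18.5 ext -33.0 32.0 dir from nut -21.8 dist 108.9
side5 grey handle c [507.6   2.9] ang 115.5 dir 110.9 44
side7 grey handle c [510.    2.2] ang 113.3 dir 109.8 80
222 yy.dd.dd.sdd.ddsd.d............yy.dddddddddddddy....y.................
223 y..dd.dddddd..dd.ssss...........yyddddddddddddd.........yyyy..........
224 ....d..dddddd.d.ssssss..dd......y.ddddddddddddd........yyy............
225 ....d..dds.ddddssssssssdd.........ddddddddddddd........yy.............
226 ....d..dssssdd.ssssssss.d.........dddddddddddd.........yy.............
227 ....d..ssssss..ssssssss.d..dd.s...dddddddddddd.........yyy............
228 ....dd.ss.ssssyssssssssyyddd.......dddddddddd.............y...........
229 ....ddsssssssyydssssss.yyyd....dds.dddddddddd.........................
230 y....dssssss.yyddddddd.yyyd....dddddddddddddd.y........yyy............
231 yy.y.d.sssssyyyddddddd.yyyd...ddddddddddddddd..........y.....y........
232 yyy..dsssssdyyyyddddddyyyd....ddddddddddddddd..
[... 748 characters left out ...]
rrrrrrrrrrrrrrrrrrrr..ddd
243 ..y...dddd.sssssss.dddddddddddddd.....y..........rrrrrrrrrrrrrrrr..ddd
244 ......ydddd.sssdddddddddddddddddd.......yy.y...y......rrrrrrrrrr....dd
245 ..y....ddddd.ssdddddddddddddddddd...yy....................rrrrrrd.....
246 ......yddddddssddddddddddddddddddd......................y.....r.ddd...
247 .......dddddd..ddddd.dddddddddddd.....................y.........dddddd
248 .......ddddddddddddd.ddddddddddddd...y............................ddd.
249 .......ddddddddddddddddddddddddddy..yy......y.......y.................
250 ........dddddddddddddddddddddddddd....................................
251 ........ddddddddddddddddddddddddd....................y................
```

Emit:
{"fn": "play_rows", "kwargs": {
  "dp": [
    [0,0.07,0],
    [-0.01,0.12,0],
    [-0.01,0.12,0]
  ],
  "rot": [
    [0,0,0.33],
    [0,0,0.67],
    [0,0,0.67]
  ]
}}

```text
clock: 34.52
eef_pos: [603.5, -114.7, 77.4]
tcp_rot: [-3.141, 0.003, -0.425]
contact_force: [-2.6, 6.8, -1.2]
opening: 0.208
grasp_force: 60.0
```

```bash
python3 -c "
from h import *
arc()"
```

```text
t 34.52 yaw -24.36 R 67.4 dir -24.25 F u,t,z -5.2 -5.1 -1.2 Mz [1.   0.53 0.53] z 77.4 op 0.208
```

Emit:
{"fn": "play_rows", "kwargs": {
  "dp": [
    [0,0.07,0],
    [-0.01,0.12,0],
    [-0.01,0.12,0]
  ],
  "rot": [
    [0,0,0.33],
    [0,0,0.67],
    [0,0,0.67]
  ]
}}

```text
clock: 34.77
eef_pos: [600.7, -118.5, 77.2]
tcp_rot: [-3.141, 0.004, -0.496]
contact_force: [-3.7, 8.2, -1.0]
opening: 0.209
grasp_force: 60.1
```

```bash
python3 -c "
from h import *
arc()"
```

```text
t 34.77 yaw -28.39 R 66.6 dir -28.23 F u,t,z -7.2 -5.5 -1.0 Mz [1.42 0.65 0.58] z 77.2 op 0.209
```

```bash
python3 - <<'E'
from h import *
from rig import optics
T=optics.grab_frame("top");S=optics.grab_frame("side");np.savez("side8.npz",**S);np.savez("top8.npz",**T)
arc()
for n in("side7","side8"):
    f=dict(np.load(n+".npz"));H=cv2.cvtColor(f["color"],cv2.COLOR_RGB2HSV); red=cv2.inRange(H,(0,130,40),(8,255,255))|cv2.inRange(H,(170,130,40),(180,255,255))
    red[:, :330]=0; red[:225]=0; red[262:]=0; red[:,385:]=0
    k,l,st,ce=cv2.connectedComponentsWithStats(red); i=1+np.argmax(st[1:,4])
    w=np.array([ray(f,*q,110)[:2] for q in np.argwhere(l==i)[:,::-1]],np.float32)
    r=cv2.minAreaRect(w); m=np.array(r[0]); d=m-[542,-87]; pts=cv2.boxPoints(r); e=[pts[1]-pts[0],pts[2]-pts[1]]; e=max(e,key=lambda v:np.hypot(*v)); e=e*np.sign(e[0])
    print(n,"rect",r,"ang",np.degrees(np.arctan2(e[1],e[0])).round(1),"dir",np.degrees(np.arctan2(d[1],d[0])).round(1))
    c,s=max(cv2.findContours((l==i).astype(np.uint8),0,2)[0],key=len),0
    # edge rows: upper edge of red by column
    cols=np.where((l==i).any(0))[0]; up=[(c,np.where(l[:,c]==i)[0].min()) for c in cols[4:-4]]; W=np.array([ray(f,c,v,111)[:2] for c,v in up]); p=np.polyfit(W[:,0],W[:,1],1); print("  upper edge ang",np.degrees(np.arctan(p[0])).round(1))
    lo=[(c,np.where(l[:,c]==i)[0].max()) for c in cols[4:-4]]; W=np.array([ray(f,c,v,111)[:2] for c,v in lo]); p=np.polyfit(W[:,0],W[:,1],1); print("  lower edge ang",np.degrees(np.arctan(p[0])).round(1))
H=cv2.cvtColor(S["color"],cv2.COLOR_RGB2HSV)
for r in range(222,254): print(r,"".join("y" if 17<=H[r,c,0]<=34 and H[r,c,1]>110 and H[r,c,2]>45 else "r" if (H[r,c,0]<8 or H[r,c,0]>170) and H[r,c,1]>150 and H[r,c,2]>60 else "s" if H[r,c,1]<60 and H[r,c,2]>75 else "d" if H[r,c,2]<60 else "." for c in range(302,372)))
E
```

```text
t 34.87 yaw -28.29 R 66.5 dir -28.21 F u,t,z -7.3 -5.4 -1.3 Mz [1.44 0.73 0.53] z 77.2 op 0.207
side7 rect ((642.5309448242188, -126.29795837402344), (26.779033660888672, 65.30793762207031), 71.1484603881836) ang -18.9 dir -21.4
  upper edge ang -17.7
  lower edge ang -18.5
side8 rect ((634.3519287109375, -139.14541625976562), (26.38902473449707, 67.82112121582031), 62.75651550292969) ang -27.2 dir -29.5
  upper edge ang -27.8
  lower edge ang -27.2
222 yy.dd.dd.ssdd..sd.d............ddddddddddddddddd....yy................
223 y..dd.dddssddd.d.ssss.d........ddddddddddddddddd........yyyy..........
224 ....d..ddss.ddd.ssssss..d......dddddddddddddddd........yyy............
225 ....d..d.ssssddssssssssd..dd...ddddddddddddddd.........yy.............
226 ....d..dssssssssssssssssdd......dddddddddddddd.........yyy............
227 ....d..ssss..sssssssssss.d......dddddddddddddd.........yyy............
228 ....dd.ss.ssssyssssssssyydd...s.dddddddddddddd............y...........
229 ....ddsssssssyydssssssdyyydd...dddddddddddddd.........................
230 yy...dsssssssyyddddddd.yyydsdddddddddddddd
[... 1053 characters left out ...]
rrrrrrrrrrrrrrrr.........
245 ..y...yddddd.ssddddddddddddddddddy...yy....rrrrrrrrrrrrrrrrrrrrr......
246 .......ddddd.ssdddddddddddddddddd....y........rrrrrrrrrrrrrrrrrr......
247 .......dddddd..dddddddddddddddddd........y.......rrrrrrrrrrrrrr...d...
248 ..y....ddddddddddddddddddddddddddd....y.............rrrrrrrrrrr.ddddd.
249 ..y....ddddddddddddddddddddddddddd.........y....y..y...rrrrrrrs..ddd..
250 ........dddddddddddddddddddddddddd.......................rrrrd....dd.d
251 ........ddddddddddddddddddddddddd.............y.............rdd.......
252 y.......ddddddddddddddddddddddddd............................dddddddd.
253 ........ddddddddddddddddddddddddd..............................dddddd.
```

The red handle has turned about 88° in all. Subtracting the jaw play and the steel nut's follow, the lock joint must be at its stop, and the torque is about 1 N·m. I'll unload by turning back within the jaw play, then slide off.

Emit:
{"fn": "play_rows", "kwargs": {
  "dp": [
    [0,-0.1,0],
    [-0.01,-0.2,0],
    [-0.01,-0.27,0],
    [-0.01,-0.27,0]
  ],
  "rot": [
    [0,0,-0.55],
    [0,0,-1.1],
    [0,0,-1.58],
    [0,0,-1.58]
  ]
}}

```text
clock: 35.2
eef_pos: [604.4, -109.6, 76.9]
tcp_rot: [3.141, 0.006, -0.326]
contact_force: [-8.3, 2.3, -0.1]
opening: 0.206
grasp_force: 60.0
```

```bash
python3 -c "
from h import *
arc()"
```

```text
t 35.2 yaw -18.65 R 66.4 dir -19.92 F u,t,z -8.6 0.4 -0.1 Mz [0.43 1.26 0.02] z 76.9 op 0.206
```

Emit:
{"fn": "play_rows", "kwargs": {
  "dp": [
    [0.05,0.02,0],
    [0.1,0.03,0],
    [0.15,0.03,0],
    [0.15,0.03,0]
  ],
  "rot": [
    [0,0,0],
    [0,0,0],
    [0,0,0],
    [0,0,0]
  ]
}}

```text
clock: 35.53
eef_pos: [604.4, -110.3, 75.2]
tcp_rot: [3.142, 0.018, -0.33]
contact_force: [-20.0, 12.5, 3.2]
opening: 0.205
grasp_force: 60.3
```

```bash
python3 -c "
from h import *
arc()"
```

```text
t 35.53 yaw -18.89 R 66.6 dir -20.51 F u,t,z -23.0 -5.3 3.2 Mz [ 2.24  3.58 -0.11] z 75.2 op 0.205
```

The pull-off jams, probably because the jaw is still skewed on the hexagon. I'll return and turn about 9° further anticlockwise to lie flush.

Emit:
{"fn": "play_rows", "kwargs": {
  "dp": [
    [-0.15,-0.03,0],
    [-0.15,-0.1,0],
    [-0.16,-0.2,0],
    [-0.16,-0.28,0],
    [-0.16,-0.28,0]
  ],
  "rot": [
    [0,0,0],
    [0,0,-0.5],
    [0,0,-1.0],
    [0,0,-1.5],
    [0,0,-1.5]
  ]
}}

```text
clock: 35.95
eef_pos: [606.9, -99.9, 76.7]
tcp_rot: [-3.142, 0.007, -0.168]
contact_force: [-7.7, 2.5, -1.0]
opening: 0.206
grasp_force: 59.8
```

```bash
python3 -c "
from h import *
arc()"
```

```text
t 35.95 yaw -9.65 R 66.2 dir -11.26 F u,t,z -8.0 -1.2 -1.0 Mz [ 0.46  1.45 -0.11] z 76.7 op 0.206
```

Emit:
{"fn": "play_rows", "kwargs": {
  "dp": [
    [0.03,0,0],
    [0.07,0,0],
    [0.07,0,0]
  ],
  "rot": [
    [0,0,0],
    [0,0,0],
    [0,0,0]
  ]
}}

```text
clock: 36.2
eef_pos: [606.9, -100.1, 75.9]
tcp_rot: [-3.141, 0.012, -0.172]
contact_force: [-16.1, 4.7, 2.3]
opening: 0.204
grasp_force: 60.1
```

```bash
python3 -c "
from h import *
arc()"
```

```text
t 36.2 yaw -9.85 R 66.2 dir -11.37 F u,t,z -16.7 -1.8 2.3 Mz [ 0.74  2.65 -0.09] z 75.9 op 0.204
```

It's still held radially with no torque. The red jaw has probably drooped and is catching on the grey head below. I'll relax, centre the angle and lift slightly.

Emit:
{"fn": "play_rows", "kwargs": {
  "dp": [
    [-0.1,0.05,0],
    [-0.15,0.1,-0.04],
    [-0.15,0.1,-0.1],
    [-0.15,0.1,-0.15],
    [-0.15,0.1,-0.15]
  ],
  "rot": [
    [0,0,0.3],
    [0,0,0.5],
    [0,0,0.5],
    [0,0,0.5],
    [0,0,0.5]
  ]
}}

```text
clock: 36.62
eef_pos: [605.4, -103.7, 83.1]
tcp_rot: [-3.141, 0.002, -0.222]
contact_force: [-2.6, 4.7, -14.4]
opening: 0.209
grasp_force: 58.9
```

```bash
python3 - <<'E'
from h import *
from rig import optics
arc()
S=optics.grab_frame("side")
H=cv2.cvtColor(S["color"],cv2.COLOR_RGB2HSV)
for r in range(218,252): print(r,"".join("y" if 17<=H[r,c,0]<=34 and H[r,c,1]>110 and H[r,c,2]>45 else "r" if (H[r,c,0]<8 or H[r,c,0]>170) and H[r,c,1]>150 and H[r,c,2]>60 else "s" if H[r,c,1]<60 and H[r,c,2]>75 else "d" if H[r,c,2]<60 else "." for c in range(302,350)))
E
```

```text
t 36.62 yaw -12.74 R 65.5 dir -14.74 F u,t,z -3.6 -4.0 -14.4 Mz [0.6  0.08 0.02] z 83.1 op 0.209
218 .sssdd.ss.........................ddddddddddddd.
219 ..sssddsss.........................dddddddddddd.
220 y.ssssd.sss.....................yy.ddddddddddd..
221 yy.sss.d.sss....................yydddddddddddd..
222 yy.dsss.d.ss...................yyydddddddddddd..
223 y..ddsssddds.ddd.ssss...........yydddddddddddd..
224 ....d.ssdddd.dd.ssssss.d.........ydddddddddddd..
225 ....ddssdddddd.ssssssssddddd.......ddddddddddd..
226 ....dd.ssddddd.sssssssss.ddd.d.....ddddddddddd..
227 ....ddssss.ddy.ssssssss.ddd.ddds...dddddddddd...
228 .y..ddsssssss.yssssssssyydd.dddd..dddddddddd....
229 ....d.sssssssyydssssssdyyyd.....dddddddddddd....
230 ......sssssssyyddddddd.yyy...dd.ddddd..ddddd....
231 yyyy.sssssss.yyddddd.d.yydd.ddd.dddddddddddd....
232 yyy..ssssss.yyyyddddddyyyd.d.dddddddddddddddrrrr
233 yyy..sssssddyyyyyddddyyyyd...ddddrddddddddddrrrr
234 yyyy.ssssssd.yyyyyyyyyyyy.d.dddddrdddddddddrrrrr
235 y....sssssss.yyyyyyyyyyyd.d.dddddddd.dddddd.rrrr
236 .y...ssssss..yyyyyyyyyyyd...dddddddd.ddddd.srrrr
237 .....dddddddddddddddd.y.ddddddddddd..ddddd..rrrr
238 .....dddddddddddddd....ddd...dddd....dddddd.rrrr
239 y...ddddd.d.dddd..ddddd.d...dddd.........d......
240 .....ddddddddddddddd..ddddddddd........y...y...y
241 ......dddddddddddddddddddddddddd.y....y.........
242 ......yddsd..ddddddddddd.dddddddy......y......y.
243 ....y.ddddd.sss.s.ss..ddddddddddd...............
244 y......ddddd.s.ss.ddddddddddddddd.......y.y...y.
245 .......dddddd..sssddddddddddddddd...............
246 .......ddddddd.sssddddddddddddddd...............
247 .....y.dddddddd..ddd.dddddddddddd..........y..y.
248 .......ddddddddddddd.ddddddddddddd..........y...
249 ..y....ddddddddddddddddddddddddddd..............
250 ....y...dddddddddddddddddddddddddd..............
251 ........ddddddddddddddddddddddddd...............
```

Emit:
{"fn": "play_rows", "kwargs": {
  "dp": [
    [0,0,0.08],
    [0,0,0.08],
    [0,0,0.08],
    [0,0,0.08]
  ],
  "rot": [
    [0,0,0],
    [0,0,0],
    [0,0,0],
    [0,0,0]
  ],
  "grip_force": 20
}}

```text
clock: 37.0
eef_pos: [605.7, -103.7, 80.7]
tcp_rot: [-3.142, 0.001, -0.222]
contact_force: [-4.6, 4.1, -5.8]
opening: 0.206
grasp_force: 59.9
```

```bash
python3 - <<'E'
from h import *
from rig import optics
arc()
f=optics.grab_frame("side");np.savez("side9.npz",**f);T=optics.grab_frame("top");np.savez("top9.npz",**T)
H=cv2.cvtColor(f["color"],cv2.COLOR_RGB2HSV); red=cv2.inRange(H,(0,130,40),(8,255,255))|cv2.inRange(H,(170,130,40),(180,255,255))
red[:, :335]=0; red[:225]=0; red[262:]=0; red[:,385:]=0
k,l,st,ce=cv2.connectedComponentsWithStats(red); i=1+np.argmax(st[1:,4]); cols=np.where((l==i).any(0))[0][4:-4]
for fn,nm in((np.min,"up"),(np.max,"lo")):
    px=[(c,fn(np.where(l[:,c]==i)[0])) for c in cols]; 
    W=np.array([ray(f,c,v,111)[:2] for c,v in px]); p=np.polyfit(W[:,0],W[:,1],1); print(nm,"ang",np.degrees(np.arctan(p[0])).round(1),"y at x=642:",np.polyval(p,642).round(1))
# expected centreline for a spanner lying along yaw through nut
for yaw in(-10,-13,-16): print(yaw,"y at 642",-87+100*np.tan(np.radians(yaw)))
E
```

```text
t 37.0 yaw -12.74 R 65.9 dir -14.73 F u,t,z -5.4 -3.0 -5.8 Mz [0.7  0.69 0.08] z 80.7 op 0.206
up ang -11.7 y at x=642: -101.3
lo ang -12.6 y at x=642: -124.6
-10 y at 642 -104.6326980708465
-13 y at 642 -110.08681911255631
-16 y at 642 -115.67453857588079
```

Emit:
{"fn": "play_rows", "kwargs": {
  "dp": [
    [0.05,0,0],
    [0.1,0,0],
    [0.12,0,0],
    [0.12,0,0]
  ],
  "rot": [
    [0,0,0],
    [0,0,0],
    [0,0,0],
    [0,0,0]
  ]
}}

```text
clock: 37.43
eef_pos: [605.9, -103.8, 79.3]
tcp_rot: [3.142, 0.011, -0.222]
contact_force: [-15.6, 8.0, -2.6]
opening: 0.207
grasp_force: 60.2
```

```bash
python3 -c "
from h import *
arc()"
```

```text
t 37.43 yaw -12.74 R 66.1 dir -14.71 F u,t,z -17.0 -4.4 -2.6 Mz [1.27 2.69 0.06] z 79.3 op 0.207
```

The far red prong seems to hook over the grey neck because the spanner droops in the grip. I'll stop pulling, pitch the jaw upward and raise it, then try again.

Emit:
{"fn": "play_rows", "kwargs": {
  "dp": [
    [-0.1,0,0],
    [-0.17,0,0],
    [-0.17,-0.02,0],
    [-0.17,-0.02,0],
    [-0.17,-0.02,0]
  ],
  "rot": [
    [0,0,0],
    [0,-0.3,0],
    [0,-0.7,0],
    [0,-1.1,0],
    [0,-1.1,0]
  ]
}}

```text
clock: 37.85
eef_pos: [601.5, -102.4, 79.5]
tcp_rot: [3.141, 0.125, -0.222]
contact_force: [-11.9, 3.7, -7.2]
opening: 0.208
grasp_force: 58.3
```

```bash
python3 -c "
from h import *
arc()"
```

```text
t 37.85 yaw -12.74 R 61.5 dir -14.48 F u,t,z -12.5 -1.0 -7.2 Mz [0.63 1.48 0.01] z 79.5 op 0.208
```

Emit:
{"fn": "play_rows", "kwargs": {
  "dp": [
    [0,0,-0.05],
    [0,0,-0.1],
    [0,0,-0.1]
  ],
  "rot": [
    [0,-0.2,0],
    [0,-0.4,0],
    [0,-0.4,0]
  ]
}}

```text
clock: 38.1
eef_pos: [600.2, -102.1, 82.8]
tcp_rot: [3.141, 0.169, -0.222]
contact_force: [-15.0, 5.8, -11.8]
opening: 0.207
grasp_force: 55.0
```

```bash
python3 -c "
from h import *
arc()"
```

```text
t 38.1 yaw -12.74 R 60.1 dir -14.59 F u,t,z -15.9 -2.4 -11.8 Mz [0.64 1.77 0.04] z 82.8 op 0.207
```

Emit:
{"fn": "play_rows", "kwargs": {
  "dp": [
    [0.04,0,0],
    [0.08,0,0],
    [0.08,0,0]
  ],
  "rot": [
    [0,0,0],
    [0,0,0],
    [0,0,0]
  ]
}}

```text
clock: 38.35
eef_pos: [600.4, -102.2, 81.7]
tcp_rot: [3.141, 0.173, -0.222]
contact_force: [-21.9, 6.7, -8.7]
opening: 0.205
grasp_force: 55.3
```

```bash
python3 -c "
from h import *
arc()"
```

```text
t 38.35 yaw -12.74 R 60.4 dir -14.56 F u,t,z -22.8 -1.7 -8.7 Mz [1.   3.07 0.03] z 81.7 op 0.205
```

Emit:
{"fn": "play_rows", "kwargs": {
  "dp": [
    [0,0,0.03],
    [0,0,0.06],
    [0,0,0.08],
    [0,0,0.08]
  ],
  "rot": [
    [0,0.5,0],
    [0,1.0,0],
    [0,1.5,0],
    [0,1.5,0]
  ]
}}

```text
clock: 38.68
eef_pos: [606.7, -103.2, 81.9]
tcp_rot: [-3.141, -0.002, -0.223]
contact_force: [-5.1, 3.9, -3.6]
opening: 0.204
grasp_force: 57.2
```

```bash
python3 -c "
from h import *
arc()"
```

```text
t 38.68 yaw -12.78 R 66.7 dir -14.04 F u,t,z -5.8 -2.7 -3.6 Mz [ 0.71  1.05 -0.42] z 81.9 op 0.204
```

Emit:
{"fn": "play_rows", "kwargs": {
  "dp": [
    [0,-0.08,0],
    [0,-0.16,0],
    [-0.01,-0.23,0],
    [-0.01,-0.23,0]
  ],
  "rot": [
    [0,0,-0.45],
    [0,0,-0.9],
    [0,0,-1.33],
    [0,0,-1.33]
  ]
}}

```text
clock: 39.02
eef_pos: [608.2, -93.8, 81.2]
tcp_rot: [-3.141, 0.004, -0.081]
contact_force: [-6.9, 4.8, -1.3]
opening: 0.205
grasp_force: 57.4
```

```bash
python3 -c "
from h import *
arc()"
```

```text
t 39.02 yaw -4.63 R 66.5 dir -5.84 F u,t,z -7.3 -4.2 -1.3 Mz [ 0.85  1.58 -0.35] z 81.2 op 0.205
```

Emit:
{"fn": "play_rows", "kwargs": {
  "dp": [
    [0.04,0,0],
    [0.08,0,0],
    [0.08,0,0]
  ],
  "rot": [
    [0,0,0],
    [0,0,0],
    [0,0,0]
  ]
}}

```text
clock: 39.27
eef_pos: [608.3, -93.9, 80.2]
tcp_rot: [-3.141, 0.01, -0.084]
contact_force: [-16.5, 5.7, 0.7]
opening: 0.206
grasp_force: 57.7
```

```bash
python3 -c "
from h import *
arc()"
```

```text
t 39.27 yaw -4.79 R 66.7 dir -5.91 F u,t,z -16.9 -4.3 0.7 Mz [ 0.93  2.88 -0.35] z 80.2 op 0.206
```

It turns freely but stays jammed radially, so the hex corners are probably wedged in the jaw. I'll grip harder and pull outward in steps, watching the force.

Emit:
{"fn": "play_rows", "kwargs": {
  "dp": [
    [0,0,-0.02],
    [0,0,-0.02],
    [0.06,0,-0.03],
    [0.12,0,-0.04],
    [0.12,0,-0.04]
  ],
  "rot": [
    [0,0,0],
    [0,0,0],
    [0,0,0],
    [0,0,0],
    [0,0,0]
  ],
  "fingers": 0,
  "grip_force": 115
}}

```text
clock: 39.68
eef_pos: [608.4, -93.8, 80.1]
tcp_rot: [-3.14, 0.02, -0.084]
contact_force: [-26.7, 5.9, -0.5]
opening: 0.178
grasp_force: 113.1
```

Emit:
{"fn": "play_rows", "kwargs": {
  "dp": [
    [0.06,0,-0.02],
    [0.12,0,-0.04],
    [0.12,0,-0.04]
  ],
  "rot": [
    [0,0,0],
    [0,0,0],
    [0,0,0]
  ]
}}

```text
clock: 39.93
eef_pos: [608.5, -93.7, 79.9]
tcp_rot: [-3.14, 0.029, -0.083]
contact_force: [-36.8, 6.7, -2.2]
opening: 0.174
grasp_force: 113.0
```

```bash
python3 - <<'E'
from h import *
from rig import optics
arc()
S=optics.grab_frame("side")
H=cv2.cvtColor(S["color"],cv2.COLOR_RGB2HSV)
for r in range(222,248): print(r,"".join("y" if 17<=H[r,c,0]<=34 and H[r,c,1]>110 and H[r,c,2]>45 else "r" if (H[r,c,0]<8 or H[r,c,0]>170) and H[r,c,1]>150 and H[r,c,2]>60 else "s" if H[r,c,1]<60 and H[r,c,2]>75 else "d" if H[r,c,2]<60 else "." for c in range(298,350)))
E
```

```text
t 39.93 yaw -4.78 R 66.9 dir -5.79 F u,t,z -37.2 -3.6 -2.2 Mz [ 1.02  6.53 -0.27] z 79.9 op 0.174
222 yys.sss.ddsss......................yyy...ddddddddddd
223 .yy..sss.ddsss.ddddd.ssss...........yy...ddddddddddd
224 .....sssssdd..sd.dd.ssssss....d.....yyyy..dddddddddd
225 y......sss.dddd.dd.ssssssssd..dd..........ddddddddd.
226 ..y.....sssdddddddsssssssss.d............yddddddddd.
227 ..y.....dssddddddd.ssssssss.dd..........yyddddddddd.
228 ........dssss..ddyyssssssssyyd....d......ydddddddddd
229 .....y..dssssssssyydssssssdyy.....d.dd...ydddddddddd
230 .yyyyy.y.sss.ssssyyddddddd.yy......ddddddrdddddddddr
231 yyyyyy.ysssssssssyyddddd.d.yyd..ddddddrrrrdddddddddr
232 yyyyyyy.ssssssss.yyyddddddyyyd..ddddddrrrrdddddddddr
233 yyyyyyy.sssssssd.yyyyddddyyyyd.dddddddd.rrddddddd.rr
234 yyyyyyy.ssssssdd.yyyyyyyyyyyyd.ddddddddddr.dddddd.rr
235 .yyy.....ssssssd.yyyyyyyyyyyyd...ddddddddr.dddddd.rr
236 ..y....y.ssssss..yyyyyyyyyyyyd....ddddd....ddddd....
237 .y.y...y..sssss..ddddydddddddd...ddddd..yy..y.......
238 yyyy.......dddddddddddd.......d..dddd............y..
239 yyyyy.....dd..d..ddd...ddd....ddddd......y.y........
240 yyyy......ddddd...............dddddd.yy.y..........y
241 y.yyy.....ddddddddddddddddddddddddddd.....yy........
242 yy........dddddddddddddddddddddddddd.....y..........
243 ..........ddddd.sss...ssss.dddddddddd......y.......y
244 ...y..y.y.dddddd..sssss.dddddddddddddy..yy..y.y.....
245 ........y..ddddddd...sssdddddddddddddy.y.........y..
246 ......y....dddddddd..sssdddddddddddddd.........y....
247 .y.........dddddddddd..d..ddddddddddd......y.y....y.
```

The brass mask turned with the spanner and sits about 28° off flush, so the jaw is wedged corner-to-corner. The nut reached its stop and the jaw then rode up onto the corners. I'll relax the pull, go back clockwise to the stop, and continue past to the next flats.

Emit:
{"fn": "play_rows", "kwargs": {
  "dp": [
    [-0.12,0,0.02],
    [-0.25,0,0.04],
    [-0.3,0,0.05],
    [-0.3,0,0.05]
  ],
  "rot": [
    [0,0,0],
    [0,0,0],
    [0,0,0],
    [0,0,0]
  ]
}}

```text
clock: 40.32
eef_pos: [608.0, -93.9, 81.9]
tcp_rot: [-3.141, 0.005, -0.084]
contact_force: [-9.1, 5.7, -5.2]
opening: 0.18
grasp_force: 112.8
```

Emit:
{"fn": "play_rows", "kwargs": {
  "dp": [
    [0,0.1,0],
    [-0.01,0.2,0],
    [-0.02,0.29,0],
    [-0.02,0.29,0]
  ],
  "rot": [
    [0,0,0.55],
    [0,0,1.1],
    [0,0,1.67],
    [0,0,1.67]
  ]
}}

```text
clock: 40.65
eef_pos: [606.1, -105.3, 81.7]
tcp_rot: [-3.141, 0.006, -0.263]
contact_force: [-9.0, 6.9, -3.7]
opening: 0.177
grasp_force: 113.1
```

Emit:
{"fn": "play_rows", "kwargs": {
  "dp": [
    [0,0.1,0],
    [-0.01,0.2,0],
    [-0.02,0.29,0],
    [-0.02,0.29,0]
  ],
  "rot": [
    [0,0,0.55],
    [0,0,1.1],
    [0,0,1.67],
    [0,0,1.67]
  ]
}}

```text
clock: 40.98
eef_pos: [602.4, -115.8, 81.7]
tcp_rot: [-3.142, 0.007, -0.437]
contact_force: [-9.2, 8.5, -3.9]
opening: 0.18
grasp_force: 113.1
```

```bash
python3 -c "
from h import *
arc()"
```

```text
t 40.98 yaw -25.06 R 66.9 dir -25.52 F u,t,z -11.9 -3.8 -3.9 Mz [ 1.61  1.59 -0.14] z 81.7 op 0.18
```

Emit:
{"fn": "play_rows", "kwargs": {
  "dp": [
    [0,0.07,0],
    [-0.01,0.14,0],
    [-0.01,0.2,0],
    [-0.01,0.2,0]
  ],
  "rot": [
    [0,0,0.38],
    [0,0,0.76],
    [0,0,1.17],
    [0,0,1.17]
  ]
}}

```text
clock: 41.32
eef_pos: [600.3, -122.8, 82.4]
tcp_rot: [-3.141, 0.004, -0.558]
contact_force: [-6.0, 9.4, -1.8]
opening: 0.176
grasp_force: 113.5
```

```bash
python3 -c "
from h import *
arc()"
```

```text
t 41.32 yaw -31.97 R 68.4 dir -31.54 F u,t,z -10.1 -4.8 -1.8 Mz [1.65 1.01 0.1 ] z 82.4 op 0.176
```

Emit:
{"fn": "play_rows", "kwargs": {
  "dp": [
    [0,0.1,0],
    [-0.01,0.2,0],
    [-0.02,0.29,0],
    [-0.02,0.29,0]
  ],
  "rot": [
    [0,0,0.55],
    [0,0,1.1],
    [0,0,1.67],
    [0,0,1.67]
  ]
}}

```text
clock: 41.65
eef_pos: [595.2, -134.2, 83.2]
tcp_rot: [-3.141, -0.001, -0.733]
contact_force: [-2.5, 1.7, -2.3]
opening: 0.175
grasp_force: 113.4
```

```bash
python3 -c "
from h import *
arc()"
```

```text
t 41.65 yaw -41.99 R 71.1 dir -41.58 F u,t,z -3.0 0.4 -2.3 Mz [ 0.15  0.42 -0.08] z 83.2 op 0.175
```

Emit:
{"fn": "play_rows", "kwargs": {
  "dp": [
    [0,0.1,0],
    [-0.01,0.2,0],
    [-0.02,0.29,0],
    [-0.02,0.29,0]
  ],
  "rot": [
    [0,0,0.55],
    [0,0,1.1],
    [0,0,1.67],
    [0,0,1.67]
  ]
}}

```text
clock: 41.98
eef_pos: [587.3, -142.7, 83.2]
tcp_rot: [-3.14, -0.002, -0.906]
contact_force: [-0.1, -0.2, -2.7]
opening: 0.176
grasp_force: 113.4
```

```bash
python3 - <<'E'
from h import *
from rig import optics
arc()
S=optics.grab_frame("side")
H=cv2.cvtColor(S["color"],cv2.COLOR_RGB2HSV)
for r in range(222,248): print(r,"".join("y" if 17<=H[r,c,0]<=34 and H[r,c,1]>110 and H[r,c,2]>45 else "r" if (H[r,c,0]<8 or H[r,c,0]>170) and H[r,c,1]>150 and H[r,c,2]>60 else "s" if H[r,c,1]<60 and H[r,c,2]>75 else "d" if H[r,c,2]<60 else "." for c in range(298,350)))
E
```

```text
t 41.98 yaw -51.93 R 71.8 dir -50.87 F u,t,z 0.1 0.2 -2.7 Mz [-0.04  0.04 -0.01] z 83.2 op 0.176
222 yyyyy..dd.dd.ss.d.ss..dd...ddddddddddddddddddddddddd
223 ..y.y..dd.dddsssdsssss.ss..ddddddddddddddddddddddddd
224 ........d..ddsssssssssssss.dddddddddddddddddddddd..d
225 yy......d..ddssssssssssssssdddddddddddddddddddddd..d
226 yyy.....d..dsssssssssssssssddddddddddddddddddddd...d
227 yyy.....d..sssssss.sssssss.dddddddddddddddddddddd..d
228 yy......dd.sssssssysssssssdddddddddddddddddddddddddd
229 y.......ddsssssss.ydssssssdddddddddddddddddddddddddd
230 .yy.y.y..dsssssssyyddddddddddddddddddddddddddddddddd
231 yyyyyy..dddsssssyyyddddd.dddddddddddddddddddddddddd.
232 yyyyyyy.ddddd..dyyyyddddddddddddddddddddddddddddd...
233 yyyyyyy.ddddddddyyyyddddddddddsddddddddddddddddd....
234 yyyyyyy..dd.ddddyyydddddddddddsdddddddddddddddd.....
235 y.yyy....dddd.ddddyddddddddddd.dddddddddddddddd.....
236 ......y...dddddddddydddddddddddddddddddddddddd......
237 y.........dddddddddddydddddddddddddddddddddddd......
238 y.........ddddddddddddydddddddddddddddddddddddd.....
239 ...yy.....ddsdddddd.....ddddddddddddddddddddd..y.y..
240 ..........dd.s.ddddd.d...ddddddddddddddddddddddyy...
241 ....yy....ddd.ssddddddd..ddddddddddddddddddddd......
242 y.........ddddsssddddddd...ddddddddddddddddddd......
243 ........y.dddd.sss.ddddddddddddddddddd.drdddd...y...
244 y...y...y.ydddd..ssddddddddddddddddddd.drrddd.......
245 ...........ddddd.ss.dddddddddddddddddd.drrrd........
246 ..........yddddd.ss.ddddd..ddddddddddd.drrrrrr.y.y..
247 ...y.......dddddd..ddddd.dddddddddddd..drrrrrrr.....
```

Free now: forces are near zero and brass is back at its stop orientation. Sliding off.

Emit:
{"fn": "play_rows", "kwargs": {
  "dp": [
    [0.05,0,0],
    [0.12,0,0],
    [0.2,0,0],
    [0.25,0,0],
    [0.25,0,0]
  ],
  "rot": [
    [0,0,0.2],
    [0,0,0.4],
    [0,0,0.5],
    [0,0,0.5],
    [0,0,0.5]
  ]
}}

```text
clock: 42.45
eef_pos: [590.6, -149.7, 81.6]
tcp_rot: [3.139, 0.002, -0.956]
contact_force: [-6.6, -1.3, -1.2]
opening: 0.175
grasp_force: 114.0
```

```bash
python3 -c "
from h import *
arc()"
```

```text
t 42.45 yaw -54.79 R 79.3 dir -52.22 F u,t,z -2.7 6.1 -1.2 Mz [-0.35  1.19  0.35] z 81.6 op 0.175
```

Emit:
{"fn": "play_rows", "kwargs": {
  "dp": [
    [0.15,0,0],
    [0.4,0,0],
    [0.7,0,0],
    [1.1,0,0],
    [1.4,0,0]
  ],
  "rot": [
    [0,0,0],
    [0,0,0],
    [0,0,0],
    [0,0,0],
    [0,0,0]
  ]
}}

```text
clock: 42.87
eef_pos: [626.1, -196.3, 82.7]
tcp_rot: [-3.14, -0.002, -0.957]
contact_force: [0.4, 0.4, -2.1]
opening: 0.173
grasp_force: 113.5
```

```bash
python3 -c "
from h import *
arc()
go((490,-395,120,-6),(490,-395,-18.5,-6))"
```

```text
t 42.87 yaw -54.84 R 137.9 dir -52.41 F u,t,z -0.1 -0.5 -2.1 Mz [-0.04 -0.04  0.05] z 82.7 op 0.173
t 42.87 tcp [ 626.1 -196.3   82.7] [-1.799e+02 -1.100e-01 -5.484e+01] F [ 0.4  0.4 -2.1] op 0.173 g 113.5 q [-0.31  0.53  1.66  0.    0.95  2.22]
(490, -395, 120, -6) dp [2.104, 5.642, -0.939] rot [-0.008, -0.024, -8.14]
(490, -395, -18.5, -6) dp [0.0, -0.0, 3.462] rot [-0.0, 0.0, -0.0]
```

Off the nut. Carrying red to the mat.

Emit:
{"fn": "play_rows", "kwargs": {
  "dp": [
    [0.1,0.2,-0.4],
    [0.3,0.8,-0.94],
    [0.55,1.5,-0.94],
    [0.8,2.2,-0.94],
    [1.05,2.82,-0.94]
  ],
  "rot": [
    [0,0,0],
    [0,0,-1.0],
    [0,0,-2.0],
    [0,0,-3.0],
    [0,0,-4.07]
  ]
}}

```text
clock: 43.28
eef_pos: [556.3, -296.0, 120.6]
tcp_rot: [-3.141, -0.002, -0.526]
contact_force: [0.7, -0.0, -2.8]
opening: 0.177
grasp_force: 113.5
```

Emit:
{"fn": "play_rows", "kwargs": {
  "dp": [
    [-0.04,0.6,0],
    [-0.08,1.3,0],
    [-0.12,2.0,0],
    [-0.16,2.6,0],
    [-0.21,3.0,0]
  ],
  "rot": [
    [0,0,-0.8],
    [0,0,-1.6],
    [0,0,-2.4],
    [0,0,-3.3],
    [0,0,-4.07]
  ]
}}

```text
clock: 43.7
eef_pos: [487.7, -396.2, 120.1]
tcp_rot: [3.141, -0.002, -0.101]
contact_force: [-0.4, -0.8, -2.7]
opening: 0.178
grasp_force: 113.5
```

Emit:
{"fn": "play_rows", "kwargs": {
  "dp": [
    [0,0,0.4],
    [0,0,1.2],
    [0,0,2.0],
    [0,0,2.6],
    [0,0,2.9]
  ],
  "rot": [
    [0,0,0],
    [0,0,0],
    [0,0,0],
    [0,0,0],
    [0,0,0]
  ]
}}

```text
clock: 44.12
eef_pos: [487.3, -393.0, 0.8]
tcp_rot: [-3.14, 0.002, -0.105]
contact_force: [-0.7, 0.1, -3.2]
opening: 0.174
grasp_force: 113.4
```

```bash
python3 - <<'E'
from h import *
from rig import optics
go((490,-395,-17,-6))
S=optics.grab_frame("side");T=optics.grab_frame("top")
H=cv2.cvtColor(S["color"],cv2.COLOR_RGB2HSV)
# red handle in side: upper edge at z ~ unknown; print mask extents
red=cv2.inRange(H,(0,130,40),(8,255,255))|cv2.inRange(H,(170,130,40),(180,255,255));k,l,st,ce=cv2.connectedComponentsWithStats(red)
print([(st[i].tolist(),ce[i].round(1).tolist()) for i in range(1,k) if st[i][4]>20 and ce[i][0]<420])
# where is grey & its handle now in top
H=cv2.cvtColor(T["color"],cv2.COLOR_RGB2HSV)
for r in range(192,242): print(r,"".join("y" if 17<=H[r,c,0]<=34 and H[r,c,1]>110 and H[r,c,2]>45 else "b" if 100<H[r,c,0]<125 and H[r,c,1]>120 else "s" if H[r,c,1]<75 and H[r,c,2]>70 else "." for c in range(306,410)))
E
```

```text
t 44.12 tcp [ 487.3 -393.     0.8] [-1.7989e+02  1.0000e-01 -6.0400e+00] F [-0.7  0.1 -3.2] op 0.174 g 113.4 q [-0.68  0.6   1.76  0.    0.78  0.99]
(490, -395, -17, -6) dp [0.072, 0.045, 0.444] rot [-0.019, 0.017, -0.006]
[([308, 338, 25, 8, 191], [320.3, 341.5])]
192 ......y....y......y..........................y...................yy....y..ssssssssssssss..............yy
193 .........y.....yy.......y............y............................yyyy...ssssssssssssss......yy.....y..y
194 .yyyy.......y...yyy.y........y.....................y...y.yyy.yyy......ssssssssssssssss.........y.y.y.y..
195 ...y..yy.y...y.........yyy.......................yyyyyy.y..........sssssssssssssssss..........yy........
196 ...yy..yyyy..y.............y.y...y..........yyy.y.................sssssssssssss..ss...........y.........
197 ..........y.....y.y..................y..yyy......................sssssssssssss..ssss.y..y...............
198 .....................y.y..yyy.yyyyy..............................sssssssssss...ssssss.y........y........
199 .........y..y.....yy.y.yyyy....................................ssss
[... 3915 characters left out ...]
...........y..y.y..y.yyyy......yy......y......
236 ...............y.yyy.y.yy.yy.yyyy.y.y.yy.yyyy....y.............y........y..yyyy...............y.........
237 ................y.y..yyyy...y.y.....y.y...........y..y..................yyyyyyy.........................
238 ...y..............y.y.y.yy.y...yy...y..y.y..............................yy.y.y.y................y......y
239 .y..y...............yy.y.y....yyyy.y..y..yyy.......y............y......y.yy....y......y.................
240 ....y.....y.y..........yy.y.yyyy.yy.........................................y.y.........................
241 y.......y........y.......yyyyy.yy.............y...........................y.yyyy..y.....................
```

Red is over the mat at (487,-393). In the top view the grey handle now rests against the blue-ringed nut, with its end hole at (332,224.5). Laying red down.

Emit:
{"fn": "play_rows", "kwargs": {
  "dp": [
    [0.07,0.04,0.15],
    [0.07,0.04,0.3],
    [0.07,0.04,0.4],
    [0.07,0.04,0.42],
    [0.07,0.04,0.42]
  ],
  "rot": [
    [0,0,0],
    [0,0,0],
    [0,0,0],
    [0,0,0],
    [0,0,0]
  ]
}}

```text
clock: 44.63
eef_pos: [491.6, -395.8, -12.4]
tcp_rot: [3.141, -0.002, -0.105]
contact_force: [0.3, -1.4, -1.0]
opening: 0.177
grasp_force: 113.8
```

Emit:
{"fn": "play_rows", "kwargs": {
  "dp": [
    [0,0,0.03],
    [0,0,0.05],
    [0,0,0.05]
  ],
  "rot": [
    [0,0,0],
    [0,0,0],
    [0,0,0]
  ]
}}

```text
clock: 44.88
eef_pos: [491.6, -395.8, -14.5]
tcp_rot: [3.141, -0.002, -0.105]
contact_force: [2.2, -0.5, 0.8]
opening: 0.18
grasp_force: 114.0
```

Emit:
{"fn": "play_rows", "kwargs": {
  "dp": [
    [0,0,0],
    [0,0,0],
    [0,0,0],
    [0,0,0]
  ],
  "rot": [
    [0,0,0],
    [0,0,0],
    [0,0,0],
    [0,0,0]
  ],
  "fingers": 0.45,
  "grip_force": 80
}}

```text
clock: 45.22
eef_pos: [490.9, -395.4, -15.0]
tcp_rot: [-3.141, -0.001, -0.105]
contact_force: [-0.2, -0.4, -0.1]
opening: 0.447
grasp_force: 0.0
```

Emit:
{"fn": "play_rows", "kwargs": {
  "dp": [
    [0,0,-0.3],
    [0,0,-1.0],
    [0,0,-1.9],
    [0,0,-2.8],
    [0,0,-3.6]
  ],
  "rot": [
    [0,0,0],
    [0,0,0],
    [0,0,0],
    [0,0,0],
    [0,0,0]
  ]
}}

```text
clock: 45.63
eef_pos: [491.0, -395.6, 132.0]
tcp_rot: [3.141, -0.002, -0.105]
contact_force: [0.5, -0.7, 0.8]
opening: 0.451
grasp_force: 0.0
```

```bash
python3 - <<'E'
from h import *
from rig import optics
T=dict(np.load("top5.npz"));T0=dict(np.load("top0.npz"))
a=ray(T0,332,224.5,86);b=ray(T0,350,216.3,89)
for q in((a,b),): 
    d=q[0]-q[1];print("grey end hole",a.round(1),"mid handle",b.round(1),"ang",np.degrees(np.arctan2(d[1],d[0])).round(1),"dist hole-nut",np.hypot(a[0]-542,a[1]+87).round(1),"dir hole",np.degrees(np.arctan2(a[1]+87,a[0]-542)).round(1))
g=107.0;u=np.array([np.cos(np.radians(g)),np.sin(np.radians(g))]);P=np.array([542,-87])+59*u
print("grip",P)
S=optics.grab_frame("side");H=cv2.cvtColor(S["color"],cv2.COLOR_RGB2HSV);red=cv2.inRange(H,(0,130,40),(8,255,255))|cv2.inRange(H,(170,130,40),(180,255,255));k,l,st,ce=cv2.connectedComponentsWithStats(red)
for i in range(1,k):
    if st[i][4]>30 and ce[i][0]<410: w=np.array([ray(S,*q,12)[:2] for q in np.argwhere(l==i)[:,::-1]],np.float32);print("red",cv2.minAreaRect(w),ce[i])
go((P[0],P[1],150,107),(P[0],P[1],60,107))
E
```

```text
grey end hole [493.8  57.1  86. ] mid handle [514.5   7.7  89. ] ang 112.7 dist hole-nut 152.0 dir hole 108.5
grip [524.75006942 -30.5780194 ]
red ((516.5037841796875, -399.0418395996094), (22.466367721557617, 93.61917114257812), 87.38835144042969) [316.9676259  345.97482014]
t 45.68 tcp [ 493.8 -397.9  138.6] [179.71  -0.52  -6.04] F [ 1.5 -2.3  4.4] op 0.451 g 0.0 q [-0.68  0.43  1.68  0.    1.02  0.99]
(np.float64(524.7500694213585), np.float64(-30.5780193981809), 150, 107) dp [-0.195, -9.212, -0.334] rot [0.117, -0.008, -18.84]
(np.float64(524.7500694213585), np.float64(-30.5780193981809), 60, 107) dp [0.0, -0.0, 2.25] rot [0.0, 0.0, 0.0]
```

Emit:
{"fn": "play_rows", "kwargs": {
  "dp": [
    [-0.02,-0.85,-0.1],
    [-0.05,-1.85,-0.2],
    [-0.07,-2.85,-0.3],
    [-0.09,-3.82,-0.4],
    [-0.11,-4.79,-0.4]
  ],
  "rot": [
    [0,0,1.06],
    [0,0,2.12],
    [0,0,3.18],
    [0,0,4.24],
    [0,0,5.3]
  ]
}}

```text
clock: 46.1
eef_pos: [506.9, -203.1, 146.5]
tcp_rot: [-3.14, -0.002, -0.667]
contact_force: [0.2, -0.1, -0.8]
opening: 0.452
grasp_force: 0.0
```

Emit:
{"fn": "play_rows", "kwargs": {
  "dp": [
    [-0.54,-0.83,0],
    [-1.08,-1.66,0],
    [-1.62,-2.49,0],
    [-2.16,-3.3,0],
    [-2.62,-4.01,0]
  ],
  "rot": [
    [0,0,1.06],
    [0,0,2.12],
    [0,0,3.18],
    [0,0,4.24],
    [0,0,5.28]
  ]
}}

```text
clock: 46.52
eef_pos: [522.1, -11.4, 145.9]
tcp_rot: [-3.14, -0.0, -1.219]
contact_force: [1.4, -0.5, -0.3]
opening: 0.453
grasp_force: 0.0
```

Emit:
{"fn": "play_rows", "kwargs": {
  "dp": [
    [0,0,0.2],
    [0,0,0.6],
    [0,0,0.9],
    [0,0,1.0],
    [0,0,1.0]
  ],
  "rot": [
    [0,0,0],
    [0,0,0],
    [0,0,0],
    [0,0,0],
    [0,0,0]
  ]
}}

```text
clock: 46.93
eef_pos: [521.5, -13.6, 104.5]
tcp_rot: [3.141, 0.0, -1.213]
contact_force: [0.8, 0.4, 0.7]
opening: 0.452
grasp_force: 0.0
```

```bash
python3 -c "
from h import *
go((522,-13,59,-69.5))"
```

```text
t 46.93 tcp [521.5 -13.6 104.5] [ 1.7996e+02  2.0000e-02 -6.9500e+01] F [0.8 0.4 0.7] op 0.452 g 0.0 q [-0.03  0.32  1.94  0.    0.88  2.75]
(522, -13, 59, -69.5) dp [-0.011, -0.017, 1.137] rot [0.007, 0.004, -0.001]
```

Emit:
{"fn": "play_rows", "kwargs": {
  "dp": [
    [0,0,0.4],
    [0,0,0.8],
    [0,0,1.05],
    [0,0,1.13],
    [0,0,1.13]
  ],
  "rot": [
    [0,0,0],
    [0,0,0],
    [0,0,0],
    [0,0,0],
    [0,0,0]
  ]
}}

```text
clock: 47.35
eef_pos: [522.1, -13.7, 59.6]
tcp_rot: [3.142, 0.0, -1.214]
contact_force: [0.5, 0.2, 0.9]
opening: 0.45
grasp_force: 0.0
```

Emit:
{"fn": "play_rows", "kwargs": {
  "dp": [
    [0,0,0],
    [0,0,0],
    [0,0,0],
    [0,0,0],
    [0,0,0]
  ],
  "rot": [
    [0,0,0],
    [0,0,0],
    [0,0,0],
    [0,0,0],
    [0,0,0]
  ],
  "fingers": 0,
  "grip_force": 80
}}

```text
clock: 47.77
eef_pos: [517.2, -14.7, 60.1]
tcp_rot: [3.133, 0.002, -1.213]
contact_force: [-17.6, -7.9, 13.0]
opening: 0.202
grasp_force: 78.0
```

```bash
python3 -c "
from h import *
go()"
```

```text
t 47.77 tcp [517.2 -14.7  60.1] [ 1.795e+02  1.000e-01 -6.951e+01] F [-17.6  -7.9  13. ] op 0.202 g 78.0 q [-0.03  0.38  1.97 -0.    0.79  2.76]
```

Emit:
{"fn": "play_rows", "kwargs": {
  "dp": [
    [-0.06,0,-0.02],
    [-0.15,0,-0.04],
    [-0.25,0,-0.04],
    [-0.25,0,-0.04]
  ],
  "rot": [
    [0,0,0],
    [0,0,0],
    [0,0,0],
    [0,0,0]
  ]
}}

```text
clock: 48.1
eef_pos: [515.9, -10.3, 61.3]
tcp_rot: [3.134, -0.007, -1.21]
contact_force: [-8.8, -38.0, -0.9]
opening: 0.196
grasp_force: 80.2
```

```bash
python3 -c "
from h import *
go()"
```

```text
t 48.1 tcp [515.9 -10.3  61.3] [179.57  -0.39 -69.35] F [ -8.8 -38.   -0.9] op 0.196 g 80.2 q [-0.02  0.38  1.98 -0.01  0.79  2.77]
```

Emit:
{"fn": "play_rows", "kwargs": {
  "dp": [
    [0.1,0.08,0],
    [0.15,0.14,0],
    [0.15,0.2,0],
    [0.15,0.26,0],
    [0.15,0.26,0]
  ],
  "rot": [
    [0,0,0],
    [0,0,-0.2],
    [0,0,-0.4],
    [0,0,-0.67],
    [0,0,-0.67]
  ],
  "fingers": 0,
  "grip_force": 115
}}

```text
clock: 48.52
eef_pos: [509.8, -12.7, 61.7]
tcp_rot: [3.141, 0.002, -1.143]
contact_force: [-3.5, 5.8, -2.8]
opening: 0.18
grasp_force: 113.0
```

```bash
python3 -c "
from h import *
go()"
```

```text
t 48.52 tcp [509.8 -12.7  61.7] [ 1.7997e+02  1.1000e-01 -6.5470e+01] F [-3.5  5.8 -2.8] op 0.18 g 113.0 q [-0.03  0.37  1.99  0.    0.78  2.68]
```

Emit:
{"fn": "play_rows", "kwargs": {
  "dp": [
    [-0.08,0,0],
    [-0.16,0,0],
    [-0.25,0,0],
    [-0.25,0,0]
  ],
  "rot": [
    [0,0,0],
    [0,0,0],
    [0,0,0],
    [0,0,0]
  ]
}}

```text
clock: 48.85
eef_pos: [509.6, -7.9, 62.7]
tcp_rot: [-3.138, -0.007, -1.142]
contact_force: [5.1, -23.2, -4.6]
opening: 0.179
grasp_force: 113.4
```

```bash
python3 -c "
from h import *
go()"
```

```text
t 48.85 tcp [509.6  -7.9  62.7] [-179.82   -0.42  -65.44] F [  5.1 -23.2  -4.6] op 0.179 g 113.4 q [-0.01  0.36  2.   -0.01  0.77  2.7 ]
```

Emit:
{"fn": "play_rows", "kwargs": {
  "dp": [
    [-0.05,0,0],
    [-0.12,0.03,0],
    [-0.16,0.03,0],
    [-0.16,-0.03,0],
    [-0.16,-0.03,0]
  ],
  "rot": [
    [0,0,0],
    [0,0,-0.5],
    [0,0,-0.5],
    [0,0,0.5],
    [0,0,0.5]
  ]
}}

```text
clock: 49.27
eef_pos: [510.4, -1.0, 63.4]
tcp_rot: [-3.134, -0.007, -1.201]
contact_force: [7.6, -20.8, -5.1]
opening: 0.178
grasp_force: 114.0
```

Emit:
{"fn": "play_rows", "kwargs": {
  "dp": [
    [-0.05,0.04,0],
    [-0.12,0.06,0],
    [-0.16,0.06,0],
    [-0.16,0.03,0],
    [-0.16,0.03,0]
  ],
  "rot": [
    [0,0,-0.5],
    [0,0,-1.0],
    [0,0,-1.0],
    [0,0,-0.5],
    [0,0,-0.5]
  ]
}}

```text
clock: 49.68
eef_pos: [502.6, 7.4, 62.1]
tcp_rot: [-3.14, -0.001, -1.146]
contact_force: [-0.3, -0.3, -2.7]
opening: 0.183
grasp_force: 114.4
```

```bash
python3 - <<'E'
from h import *
from rig import optics
go()
S=optics.grab_frame("side");H=cv2.cvtColor(S["color"],cv2.COLOR_RGB2HSV)
for r in range(214,250): print(r,"".join("y" if 17<=H[r,c,0]<=34 and H[r,c,1]>110 and H[r,c,2]>45 else "s" if H[r,c,1]<60 and H[r,c,2]>75 else "d" if H[r,c,2]<55 else "." for c in range(298,342)))
E
```

```text
t 49.68 tcp [502.6   7.4  62.1] [-1.7989e+02 -4.0000e-02 -6.5660e+01] F [-0.3 -0.3 -2.7] op 0.183 g 114.4 q [0.01 0.36 2.01 0.   0.77 2.73]
214 ....dd..dddd.s.......................yyyyyy.
215 y.y..s..s.ddd........................yy.....
216 ......ddss.ddds.....................yyy.....
217 y..yy.dd.ssddd.sssss.................yy.....
218 yyyyy..dd.s..sssssssssss..........y...yyy...
219 yy.yyy.dd.ssssssssssssss.s..................
220 yyyyyy.ddssssss.s.sssssssss.........yyyyy...
221 yyyyyy.d.sss.sssssssssssssss........yyy.....
222 .yyy...dss.sssssssss.d.ssssss.......yy......
223 ..yyyy.sssssssssssdd..sssssss.......yy......
224 .......ssssssss.d...ssssssssss......yyyy....
225 yy....ssssss...ddddssssssssssss.......y....y
226 yyy.....sss..dddddssssssssssssss.........yyy
227 yyy.y.ssssssdddddy.sssssssssssss........yy..
228 yyy...sssssssddd.yyssssssssy.ssss.......yyyy
229 .y....sssssssdd..yydssssss.yy.sss........yy.
230 ..yyyy.sssssss...yydddddd..yyysss.........yy
231 yyyyyyy.ssssss..yyyddddd.d.yy.ssssy.........
232 yyyyyyy.sssssss.yyyyddddddyyyyssss......yyyy
233 yyyyyyy..sssssss.yyyyddd.yyyy..ss......yy...
234 yyyyyyy...ssssss.yyyyyyyyyyyys.d......yyy...
235 .yyyy....d.sssss.yyyyyyyyyyyyssd.......y....
236 .......y..dssssss.yyyyyyyyyy.ssdd......yyy..
237 yy........dd.ssss..yyyyyyyyysssddd......yyy.
238 yyyy......ddd.sss.ssyyyyyy...ssdd...........
239 yyyyy.....ddddsss......sss...ss.............
240 yyyy......dddd.............ssss.......y...y.
241 yyyy......dddd...ssss.....ssss..............
242 yy.........dddddd.ssssss.ssssd..............
243 ..........dddddddd.sssssss.d................
244 ...........dddddddddddddddd.............y...
245 .y.........ddddddddddddddd..................
246 ..........ydddddddddddddd...................
247 .......y...ddddddddddddd....................
248 ...........ddddddddddddd....................
249 ......y.....ddddddddd..........ddddddd..y...
```

Free. Slide clear, lift, and carry grey to the mat.

Emit:
{"fn": "play_rows", "kwargs": {
  "dp": [
    [-0.15,0,0],
    [-0.35,0,0],
    [-0.55,0,0],
    [-0.75,0,0],
    [-0.88,0,0]
  ],
  "rot": [
    [0,0,0],
    [0,0,0],
    [0,0,0],
    [0,0,0],
    [0,0,0]
  ]
}}

```text
clock: 50.15
eef_pos: [486.7, 40.7, 61.4]
tcp_rot: [-3.141, -0.0, -1.142]
contact_force: [-0.4, 0.5, -2.8]
opening: 0.183
grasp_force: 114.4
```

Emit:
{"fn": "play_rows", "kwargs": {
  "dp": [
    [0,0,-0.1],
    [0,0,-0.5],
    [0,0,-1.1],
    [0,0,-1.7],
    [0,0,-2.0]
  ],
  "rot": [
    [0,0,0],
    [0,0,0],
    [0,0,0],
    [0,0,0],
    [0,0,0]
  ]
}}

```text
clock: 50.57
eef_pos: [488.7, 39.7, 144.2]
tcp_rot: [-3.138, -0.001, -1.143]
contact_force: [1.1, -0.6, -3.2]
opening: 0.18
grasp_force: 114.5
```

Emit:
{"fn": "play_rows", "kwargs": {
  "dp": [
    [0.6,0.3,0],
    [1.35,0.62,0],
    [2.15,0.98,0],
    [2.95,1.35,0],
    [3.72,1.7,0]
  ],
  "rot": [
    [0,0,-1],
    [0,0,-2],
    [0,0,-3],
    [0,0,-4],
    [0,0,-4.97]
  ]
}}

```text
clock: 50.98
eef_pos: [487.1, -125.6, 141.9]
tcp_rot: [-3.141, -0.001, -0.617]
contact_force: [1.2, -0.3, -3.3]
opening: 0.178
grasp_force: 114.5
```

Emit:
{"fn": "play_rows", "kwargs": {
  "dp": [
    [0.5,0.7,0],
    [1.0,1.4,0],
    [1.5,2.1,0],
    [2.0,2.8,0],
    [2.38,3.33,0]
  ],
  "rot": [
    [0,0,-1],
    [0,0,-2],
    [0,0,-3],
    [0,0,-4],
    [0,0,-4.97]
  ]
}}

```text
clock: 51.4
eef_pos: [486.7, -290.5, 141.8]
tcp_rot: [3.141, -0.001, -0.097]
contact_force: [-0.0, 0.6, -2.4]
opening: 0.184
grasp_force: 114.5
```

Emit:
{"fn": "play_rows", "kwargs": {
  "dp": [
    [0,0,0.4],
    [0,0,1.3],
    [0,0,2.2],
    [0,0,2.9],
    [0,0,3.2]
  ],
  "rot": [
    [0,0,0],
    [0,0,0],
    [0,0,0],
    [0,0,0],
    [0,0,0]
  ]
}}

```text
clock: 51.82
eef_pos: [484.8, -286.6, 10.1]
tcp_rot: [-3.139, 0.004, -0.102]
contact_force: [-0.7, -0.3, -2.9]
opening: 0.18
grasp_force: 114.4
```

```bash
python3 -c "
from h import *
go((487,-289,-18,-6))"
```

```text
t 51.82 tcp [ 484.8 -286.6   10.1] [-179.87    0.22   -5.85] F [-0.7 -0.3 -2.9] op 0.18 g 114.4 q [-0.54  0.52  1.9   0.    0.73  1.14]
(487, -289, -18, -6) dp [0.065, 0.057, 0.701] rot [-0.021, 0.036, 0.025]
```

Emit:
{"fn": "play_rows", "kwargs": {
  "dp": [
    [0,0,0.2],
    [0,0,0.45],
    [0,0,0.6],
    [0,0,0.66],
    [0,0,0.66]
  ],
  "rot": [
    [0,0,0],
    [0,0,0],
    [0,0,0],
    [0,0,0],
    [0,0,0]
  ]
}}

```text
clock: 52.23
eef_pos: [487.4, -287.9, -12.6]
tcp_rot: [3.141, -0.002, -0.102]
contact_force: [-1.1, -0.7, -3.1]
opening: 0.182
grasp_force: 114.4
```

Emit:
{"fn": "play_rows", "kwargs": {
  "dp": [
    [0,0,0.03],
    [0,0,0.06],
    [0,0,0.06]
  ],
  "rot": [
    [0,0,0],
    [0,0,0],
    [0,0,0]
  ]
}}

```text
clock: 52.48
eef_pos: [487.4, -287.9, -14.9]
tcp_rot: [3.141, -0.002, -0.102]
contact_force: [-0.2, 0.7, -3.2]
opening: 0.181
grasp_force: 114.4
```

Emit:
{"fn": "play_rows", "kwargs": {
  "dp": [
    [0,0,0],
    [0,0,0],
    [0,0,0],
    [0,0,0]
  ],
  "rot": [
    [0,0,0],
    [0,0,0],
    [0,0,0],
    [0,0,0]
  ],
  "fingers": 0.45
}}

```text
clock: 52.82
eef_pos: [487.4, -288.0, -15.0]
tcp_rot: [3.141, -0.002, -0.102]
contact_force: [0.5, 0.5, 0.4]
opening: 0.452
grasp_force: 0.0
```

Emit:
{"fn": "play_rows", "kwargs": {
  "dp": [
    [0,0,-0.3],
    [0,0,-1.0],
    [0,0,-1.9],
    [0,0,-2.8],
    [0,0,-3.6]
  ],
  "rot": [
    [0,0,0],
    [0,0,0],
    [0,0,0],
    [0,0,0],
    [0,0,0]
  ]
}}

```text
clock: 53.23
eef_pos: [487.0, -287.8, 131.6]
tcp_rot: [3.141, -0.002, -0.102]
contact_force: [1.7, -1.6, -0.4]
opening: 0.448
grasp_force: 0.0
```

Emit:
{"fn": "play_rows", "kwargs": {
  "dp": [
    [-0.8,0,-0.9],
    [-1.6,0,-1.8],
    [-2.2,0,-2.4],
    [-2.6,0,-2.7],
    [-2.6,0,-2.7]
  ],
  "rot": [
    [0,0,0],
    [0,0,0],
    [0,0,0],
    [0,0,0],
    [0,0,0]
  ]
}}

```text
clock: 53.65
eef_pos: [381.7, -277.6, 241.1]
tcp_rot: [3.139, -0.005, -0.103]
contact_force: [0.2, -0.3, 0.1]
opening: 0.452
grasp_force: 0.0
```

```bash
python3 - <<'E'
from h import *
from rig import optics
go()
T=optics.grab_frame("top");S=optics.grab_frame("side")
H=cv2.cvtColor(S["color"],cv2.COLOR_RGB2HSV)
for r in range(284,368,2): print(r,"".join("r" if (H[r,c,0]<8 or H[r,c,0]>170) and H[r,c,1]>130 and H[r,c,2]>40 else "g" if 55<H[r,c,0]<95 and H[r,c,1]>80 else "s" if H[r,c,1]<60 and H[r,c,2]>75 else "d" if H[r,c,2]<55 else "." for c in range(250,366,1)))
H=cv2.cvtColor(T["color"],cv2.COLOR_RGB2HSV)
for r in range(194,216): print(r,"".join("y" if 17<=H[r,c,0]<=34 and H[r,c,1]>110 and H[r,c,2]>45 else "s" if H[r,c,1]<75 and H[r,c,2]>70 else "." for c in range(370,402)))
E
```

```text
t 53.65 tcp [ 381.7 -277.6  241.1] [179.83  -0.3   -5.92] F [ 0.2 -0.3  0.1] op 0.452 g 0.0 q [-0.63  0.07  1.91  0.    1.16  1.04]
284 ...................................................................................................................s
286 ...............................................................................................................sssss
288 ................gggggggggggggggggg.............................................................................sssss
290 ................ggggggggggggggggggggggggggggggggggggggggggggggggg...............................................ss..
292 ...............gggggggggggggggggggggggggggggggggggggggggggggggggggggggggggggggggggggggggggggggggggg.................
294 ...............gggggggggggggggggggggggggggggggggggggggggggggggggggggggggggggggggggggggggggggggggggggggggggg.........
296 ...............gggggggggggggggggggggggggggggggggggggggggggggggggggggggggggggggggggggggggggggggggggggggggggg.........
298 ..............ggggggggggggggggggggggggggggggggggggggggggggggggggggggggggggggggggggggggggggggggggggggggggggg.........

[... 4227 characters left out ...]
7 ..........ss.yy..ss.y.........y.
198 ........ssss.y.ssssss.y.........
199 .......ssss.y.ssssssssy........y
200 .......sss.yysssssssss..........
201 ......sss.yy.sssssssss.y.......y
202 ......sssyyysssssssssss.........
203 .....ssssyyy.ssssssssssy........
204 .....ssss.yy.sssssssss.y........
205 .....ssss.yyysssssssssyy........
206 .....sssssyyyysssssssyyy........
207 .....sssssyyyyy.....yy..........
208 ......ssss.yyyyyyyyyys..........
209 ......sssss.yyyyyyyys...........
210 ......sssssss.yyyyy.............
211 .......sssssss....s.............
212 ........ssssssss.s..............
213 .........ssssssss...............
214 ...........ssssss...............
215 ................................
```

Both spanners lie flat and well inside the mat. Handing in.

```bash
python3 -c "
from rig import r
print(r.sign_off())"
```

```text
the job is handed in; nothing more can be done
None
```

I've handed the job in with the brass locknut turned to what I believe is its hard stop and both spanners lying flat on the mat. The lock is inferred from angles and forces, not measured. The red jaw over-rode the hex corners at the stop and both spanners jammed coming off, so the steel nut may have briefly passed its 0.40 limit.

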